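Fit the ink bottle and its knurled collar in the desk holder

ROBOT

A 6-joint arm with a two-finger parallel gripper is mounted at the origin on the work surface. World frame = base frame: x ahead of the robot, y to its left, z up, the work surface at z = 0. Lengths are in m, angles in degrees, forces in N, time in s.
With the tool pointing down it reaches from about 0.35 to 0.85 m from the base axis. Payload 8.1 kg.
Tool frame: the origin (TCP) lies midway between the tips of the shut fingers; the grasp point (between the pads) lies 19 mm behind it (bot.grip_point_offset is the distance from the TCP to the grasp point, in m); y points along the fingers, x is the direction in which the jaws open and shut, and the axes are right-handed (so a half turn about y gives the same grasp; the last joint's range is limited). The gripper opens to 85 mm and grips with 20 to 120 N. Pads are 22 mm wide; open, the fingers measure 114 mm over their backs; the gripper's body (76 mm by 85 mm) begins 54 mm behind the grasp point. The pads swing forward as they close: fully open they stand 13 mm farther back than shut.
Start: joints at [62.028, 7.471, 85.268, -0, 87.261, -4.893], TCP at [0.235, 0.552, 0.231] pointing down, gripper open.
Joint ranges: [-169.43, 169.43], [-51.17, 129.36], [1.28, 143.12], [-76.62, 256.62], [0, 156.53], [-152.29, 152.29]. Speed limits (degrees/s): [136.94, 136.94, 159.86, 180, 180, 180].

INTERFACE

Orientations are given as a 3x3 rotation matrix whose columns are the frame's x, y, z axes.
In Python, from cell import sense, eyes, bot gives the robot as it stands. The module is installed in compiled form; this text tells all that it offers.
- The arm moves only by the tool drive_tool, never from a script. Its argument "motion" is a list of rows, each an object of numbers: "jaw": the closure, from -1 (fully open) to 1 (shut), so that 0 is half open; "dx", "dy", "dz": the shift along the tool's x, y, z in cm; "yaw": the turn about the tool's y in degrees. In form: [{"jaw": .., "dx": .., "dy": .., "dz": .., "yaw": ..}, ...]. A call has 1 to 12 rows; each row shifts and turns the pose as measured when the row begins, along the tool's axes as they then stand; what a row does not reach is not made up. A row lasts 1/8 s, in which the tool goes at most 62.5 mm and 10.7 degrees, less where a joint would pass 70% of its speed; a pose out of reach is approached as far as the arm can. A call with a gripper value outside its range is refused whole. The fingers move at their own pace and stop on an object; the grip force is fixed at half the most. Time passes only in rows, so rows that do not move let the fingers close. It gives the time, the measured TCP pose, the force and the opening at its end, in the units of the state.
- sense(): the state, without advancing time (a new reading comes with each control period).
- eyes.camera(name): name is "scene" or "top" or "wrist"; returns the picture (400x640x3 uint8, red, green, blue); there is no depth.
- eyes.camera_model(name): a dict with "mtx" (3x3 intrinsics, pixels), "k1" (the pictures are not rectified: a ray, as slopes to the right and down, at radius r is drawn at 1 + k1 r^2 times it, then the intrinsics apply), "xyz" and "attitude" of the camera in the world; the wrist camera has in their place "tool_from_camera" (4x4, takes a point from camera to tool coordinates, whose origin is the TCP and whose axes are the tool frame's). Camera axes: x right, y down, z forward; pixel columns grow to the right and rows downward; lengths in m; the calibration is good to about 2 mm. A picture is of the moment at which its call begins: read the wrist's pose just before it. camera_model takes no time and is no camera call.
- bot.close_job(): hands the job in, once; it reports no verdict.
The state is a dict: "time_s": time; "joint_pos": joint angles; "qd": joint speeds; "joint_torque": joint torques, N m; "tcp_pos": TCP position; "tcp_rot": TCP orientation; "contact_force": force on the tool from outside, world axes, zero at the start; "ft_torque": the same for the moment, N m; "finger_gap": finger opening in m.
Only numpy, scipy, OpenCV 4.12 (cv2) and the standard library are available. Lean on these libraries where they do the work, as an engineer would, in place of code of your own. Each camera call takes 0.05 s, during which the arm holds its last target.

TASK

Lift the round-bottomed ink bottle out of its wooden rest, lower it gently (do not drop it) upright into the deep well of the desk holder and let go of it. Then put the knurled collar over the bottle and the holder's neck, turn it until its hidden keyways drop over the pins, and push it fully home on the holder's seat against the spring. Finish while still holding the collar pushed home, so that I can do up the clamp, and leave the green water pot, the ink jar and the eraser where they are.

Things in the scene. Friction and masses are not known exactly. Their poses are not given: they have to be found in the camera images.
- bottle_mid (a point): Loose ink bottle: amber glass, rounded bottom with a flat foot 12 mm across, paper band, black cap; 75 mm high, about 0.13 kg. Point on its axis half-way up, 37.5 mm above the foot; z is its axis, up. Body 32 mm in diameter up to a flat shoulder 46 mm above the foot. It starts upright in the hole of the rest, its foot 8 mm above the desk.
- bottle_cap (a point): Middle of the bottle's black cylindrical cap, 63 mm above the bottle's foot on its axis. The cap is 20 mm in diameter and 24 mm high: grasp the bottle here.
- rest: Fixed dark wooden block, 85 x 85 x 30 mm high; in its middle the hole (37 mm wide, 22 mm deep) that the bottle stands in. Origin: centre of its underside, on the desk.
- seat (a point): Fixed desk holder: round dark foot 100 mm in diameter, 10 mm high; wooden column 68 mm in diameter up to a flat seat 36 mm above the desk; from its middle a dark steel neck, 43 mm outside diameter, rising 26.5 mm above the seat, open on top (the well). Point on the holder's axis at seat height; z up.
- well_floor (a point): Centre of the well's cork floor, 12.5 mm below the seat; the well is 37 mm in diameter. The floor is sprung: the bottle alone does not move it, it yields from 3.5 N on by 1 mm per N, at most 8 mm. The point stays at the unpressed height. With the bottle in, its shoulder is 33.5 mm and its cap's top 62.5 mm above the seat.
- pin_level (a point): Point on the holder's axis at the height of the pins' middles, 17 mm above the seat. Four brass pins, 5 mm in diameter, stand out level from the neck at right angles to each other, to 27.5 mm from the axis. Their direction changes from run to run and has nothing to do with this point's axes.
- collar_mid (a point): Loose knurled aluminium collar: round cap 64 mm in diameter, 30 mm high, about 0.13 kg, standing right way up on the desk. Point on its axis half-way up; z is its axis, up. Grasp it across the outside. Its top has a 25 mm hole that the bottle's cap passes through; it is open below. Home on the holder, this point is 15 mm above the seat; let go, it springs up again.
- collar_edge (a point): Centre of the collar's lower edge. Inside, 8 to 20 mm above it, is a rib (inner diameter 47 mm) cut by four unmarked keyways 10 mm wide at right angles: out of line it rests on the pins, edge 11.5 mm above the seat. Turned into line (90 degrees at most, 5 degrees play each side) it drops to 6 mm, on the bottle's shoulder; pushing it down those 6 mm to the seat takes about 10 N.
- waterpot_mid (a point): Bystander: green water pot, 80 mm wide, 85 mm high; the point is half-way up its axis.
- inkjar_mid (a point): Bystander: small ink jar with a black lid, 48 mm wide, 50 mm high; the point is half-way up its axis.
- eraser_mid (a point): Bystander: red eraser, 45 x 24 x 13 mm; the point is its centre.
Mind the look-alikes: they are no part of the job. Of the things that look like the part that bears bottle_mid, the smaller one is meant.

How it is judged:
By the outcome, as a careful person would: the job done as asked, in the order asked, and still so for the second after the job is handed in, while the arm keeps its last pose, push and grip.
It also fails if it takes over 72 s, if anything falls off the work surface, if the arm or the gripper's body presses on something with over 40 N, if the wrist force passes 120 N, or if a joint passes its speed limit or range.

## Working session

There is one attempt and no reset: what is moved stays moved. The work goes in short steps, Python scripts to look and compute and a tool call to move; the robot and the scene stay as the last step left them, time stands still between calls to the robot, and variables do not carry over. Pictures are saved under pics/ and viewed, and the job is handed in when it is done.

Besides the shell and the picture viewer there is one more tool, called after "Emit:" as name([rows], argument=value, ...), one row to a line, values as JSON. drive_tool: Moves the arm, as the interface text tells. Its arguments: {"type":"object","properties":{"motion":{"type":"array","items":{"type":"object","properties":{"jaw":{"type":"number"},"dx":{"type":"number"},"dy":{"type":"number"},"dz":{"type":"number"},"yaw":{"type":"number"}}}}},"required":["motion"]}

```bash
mkdir -p pics
cat > h.py <<'E'
import numpy as np, cv2
from cell import sense, eyes, bot
def snap(n,f):
    s=sense(); im=eyes.camera(n); cv2.imwrite('pics/'+f+'.png',im[:,:,::-1]); np.savez('pics/'+f+'.npz',p=s['tcp_pos'],R=s['tcp_rot']); return im,s
def cam(n,s=None):
    m=eyes.camera_model(n)
    K=np.array(m['mtx'])
    if n=='wrist':
        T=np.array(m['tool_from_camera']); R=np.array(s['tcp_rot']); 
        return K,m['k1'],np.array(s['tcp_pos'])+R@T[:3,3],R@T[:3,:3]
    return K,m['k1'],np.array(m['xyz']),np.array(m['attitude'])
def ray(c,u,v):
    K,k1,o,R=c
    xd=(u-K[0,2])/K[0,0]; yd=(v-K[1,2])/K[1,1]
    x,y=xd,yd
    for _ in range(30):
        f=1+k1*(x*x+y*y); x,y=xd/f,yd/f
    return o,R@np.array([x,y,1.])
def onz(c,u,v,z):
    o,d=ray(c,u,v); return o+d*(z-o[2])/d[2]
def proj(c,P):
    K,k1,o,R=c; q=R.T@(np.array(P)-o); x,y=q[0]/q[2],q[1]/q[2]; f=1+k1*(x*x+y*y)
    return np.array([K[0,0]*x*f+K[0,2],K[1,1]*y*f+K[1,2]])
E
python3 - <<'E'
from h import *
for n in('scene','top','wrist'):
    im,s=snap(n,n+'0'); print(n,eyes.camera_model(n))
print(s, bot.grip_point_offset)
E
```

```text
scene {'mtx': array([[389.93682228,   0.        , 317.13449007],
       [  0.        , 389.93682228, 201.26578443],
       [  0.        ,   0.        ,   1.        ]]), 'k1': -0.00939416496969428, 'xyz': array([0.86861085, 0.3822854 , 0.62670106]), 'attitude': array([[-0.80644097,  0.44789338, -0.3860628 ],
       [ 0.59123926,  0.62118637, -0.51435749],
       [ 0.00943963, -0.64305444, -0.76576229]])}
top {'mtx': array([[487.10011645,   0.        , 317.45855284],
       [  0.        , 487.10011645, 201.42828198],
       [  0.        ,   0.        ,   1.        ]]), 'k1': -0.11327843965285742, 'xyz': array([ 0.50977901, -0.00905669,  0.96130711]), 'attitude': array([[ 0.01905469, -0.99676545,  0.07807401],
       [-0.99976124, -0.01983074, -0.00917671],
       [ 0.01069529, -0.07788051, -0.99690533]])}
wrist {'mtx': array([[301.39157866,   0.        , 316.78500502],
       [  0.        , 301.39157866, 199.87378505],
       [  0.        ,   0.        ,   1.        ]]), 'k1': -0.02819079451929038, 'tool_from_camera': array([[ 9.99999352e-01,  4.60698951e-04, -1.04131432e-03,
        -
[... 365 characters left out ...]
8581484e-03,
        8.72617751e+01, -4.89230832e+00]), 'qd': array([ 0.04663901, -0.13089591, -0.07093621,  0.05858008, -0.14130275,
       -0.00060629]), 'joint_torque': array([ 1.86417739e-03, -5.70946920e+01, -5.01946414e+01, -1.72937926e-04,
        7.94988504e-03, -6.29189185e-05]), 'tcp_pos': array([0.23496039, 0.55154064, 0.23033709]), 'tcp_rot': array([[ 3.92015547e-01, -7.61627567e-04, -9.19958277e-01],
       [ 9.19957047e-01, -1.50788640e-03,  3.92016271e-01],
       [-1.68576298e-03, -9.99998573e-01,  1.09549735e-04]]), 'contact_force': array([0.40479562, 0.36876255, 0.19386073]), 'ft_torque': array([0.00035094, 0.02340088, 0.00853023]), 'finger_gap': 0.08510801937226978} 0.0187
```

View pics/scene0.png

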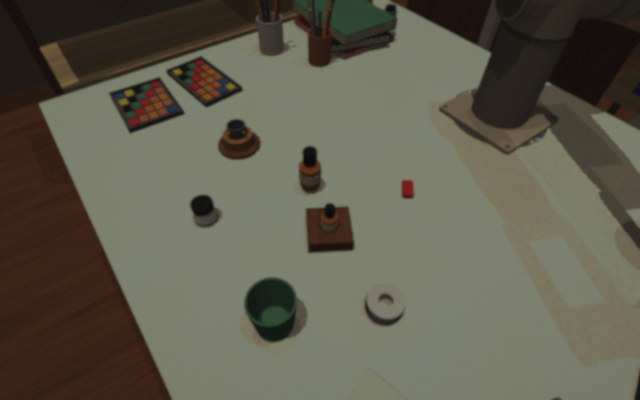

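View pics/top0.png

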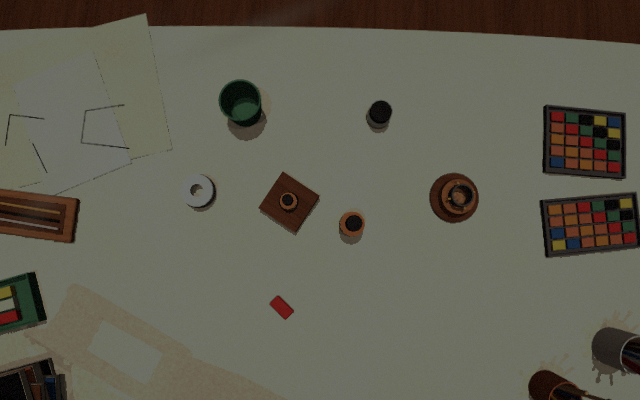

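View pics/wrist0.png

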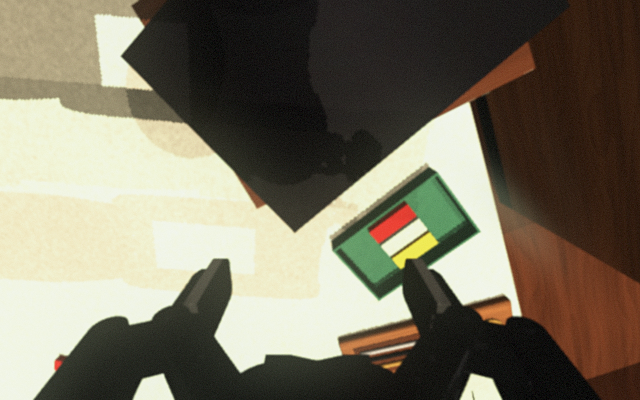

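Run:
```python
import cv2,numpy as np
t=cv2.imread('pics/top0.png'); s=cv2.imread('pics/scene0.png')
f=lambda im,x,y,w: cv2.convertScaleAbs(cv2.resize(im[y:y+w,x:x+w],(400,400),interpolation=cv2.INTER_CUBIC),alpha=2)
a=np.hstack([f(t,165,155,70),f(t,250,160,80)]); b=np.hstack([f(t,415,158,80),f(s,205,110,80)])
cv2.imwrite('pics/c0.png',cv2.resize(np.vstack([a,b]),(600,600)))
```

```text
(no output)
```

View pics/c0.png

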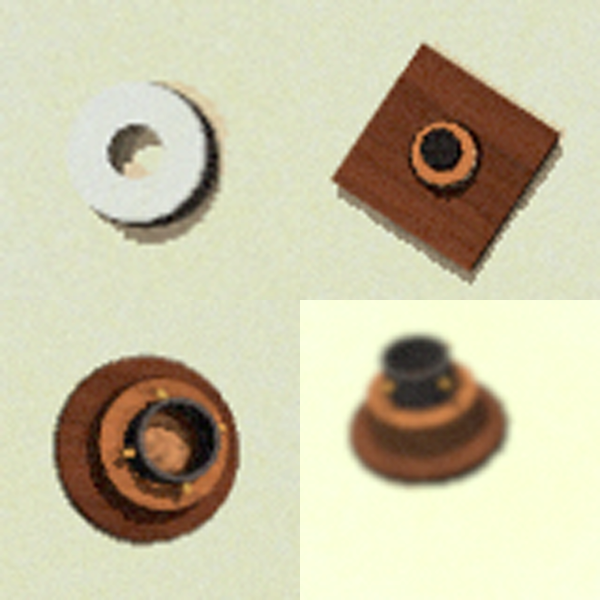

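Run:
```python
from h import *
c=cam('top'); t=cv2.imread('pics/top0.png'); hsv=cv2.cvtColor(t,cv2.COLOR_BGR2HSV)
def comp(m,x,y,w):
    r=np.zeros_like(m); r[y:y+w,x:x+w]=m[y:y+w,x:x+w]
    cs,_=cv2.findContours(r,cv2.RETR_EXTERNAL,cv2.CHAIN_APPROX_NONE)
    return max(cs,key=cv2.contourArea)
S,V=hsv[...,1],hsv[...,2]
print(t[190,190],t[170,180],t[201,289],t[197,420],t[205,480])
col=((S<14)&(V>95)).astype(np.uint8)*255
k=comp(col,165,155,70); e=cv2.fitEllipse(k); print('collar',e,onz(c,*e[0],.030), e[1][0]/487*.93)
cap=(V<45).astype(np.uint8)*255
k=comp(cap,275,188,28); e=cv2.fitEllipse(k); print('cap',e,onz(c,*e[0],.083))
hol=((S>80)).astype(np.uint8)*255
k=comp(hol,415,158,80); e=cv2.fitEllipse(k); print('foot',e,onz(c,*e[0],.008))
rst=comp(hol,250,160,80); r=cv2.minAreaRect(rst);print('rest',r,onz(c,*r[0],.03))
```

```text
[45 48 50] [ 99 114 110] [17 17 22] [ 93 112 110] [101 112 111]
collar ((193.01690673828125, 186.80349731445312), (19.9057559967041, 30.363771438598633), 37.27806091308594) [0.60626687 0.22327512 0.03      ] 0.03801304533251502
cap ((287.1412353515625, 199.54446411132812), (9.775033950805664, 10.798405647277832), 156.114990234375) [0.58089129 0.03775579 0.083     ]
foot ((453.7544250488281, 197.41494750976562), (47.690956115722656, 48.78545379638672), 156.42391967773438) [ 0.59783261 -0.28865297  0.008     ]
rest ((288.730712890625, 201.65382385253906), (45.208065032958984, 44.65336227416992), 33.690067291259766) [0.58118624 0.03743579 0.03      ]
```

Run:
```python
from h import *
c=cam('top'); t=cv2.imread('pics/top0.png'); hsv=cv2.cvtColor(t,cv2.COLOR_BGR2HSV)
print(t[176:206:6,183:213:6].tolist())
S,V=hsv[...,1],hsv[...,2]
m=((V>118)|((S<16)&(V>100))).astype(np.uint8)*255
m=cv2.medianBlur(m,3)
r=np.zeros_like(m); r[160:220,170:225]=m[160:220,170:225]
cs,_=cv2.findContours(r,cv2.RETR_EXTERNAL,cv2.CHAIN_APPROX_NONE); k=max(cs,key=cv2.contourArea)
e=cv2.minEnclosingCircle(k); print(e,cv2.fitEllipse(k),onz(c,*cv2.fitEllipse(k)[0],.03))
print('hand',onz(c,197,190.7,.03)); print('neck',onz(c,462.5,195,.0625))
# expected pixel radii
for P,z,rad in(((.598,-.289),.01,.05),((.598,-.289),.0625,.0215),((.6,.22),.03,.032)):
  print(proj(c,[*P,z]),proj(c,[P[0],P[1]+rad,z])-proj(c,[*P,z]))
```

```text
[[[99, 113, 112], [111, 113, 111], [112, 115, 112], [108, 111, 110], [77, 94, 102]], [[107, 113, 111], [107, 112, 111], [108, 112, 110], [108, 112, 112], [109, 114, 112]], [[111, 114, 112], [111, 114, 111], [37, 44, 51], [50, 61, 68], [106, 113, 111]], [[106, 114, 111], [108, 113, 110], [85, 101, 110], [100, 112, 110], [107, 112, 111]], [[101, 112, 109], [110, 113, 111], [109, 112, 111], [108, 113, 110], [109, 112, 111]]]
((195.72772216796875, 189.70297241210938), 16.040395736694336) ((195.97634887695312, 189.73880004882812), (30.217653274536133, 31.145488739013672), 20.65884017944336) [0.60067938 0.21726078 0.03      ]
hand [0.59885372 0.21518785 0.03      ]
neck [ 0.59769733 -0.28947538  0.0625    ]
[454.21438016 197.24781617] [-24.79489014  -0.5162352 ]
[462.25201669 194.83426213] [-11.20726161  -0.2391547 ]
[194.56119092 190.06243692] [-16.31915477  -0.30746448]
```

Emit:
drive_tool([
  {"dx": -3.3,"dz": -5.0,"yaw": 10.5,"jaw": -1},
  {"dx": -2.3,"dz": -5.5,"yaw": 10.5,"jaw": -1},
  {"dx": -1.2,"dz": -5.9,"yaw": 10.5,"jaw": -1},
  {"dx": -0.1,"dz": -6,"yaw": 10.5,"jaw": -1},
  {"dx": 1,"dz": -5.9,"yaw": 10.5,"jaw": -1},
  {"dx": 2.1,"dz": -5.6,"yaw": 10.5,"jaw": -1},
])

```text
schema error: expected keys jaw, dx, dy, dz, yaw
```

Emit:
drive_tool([
  {"dx": -3.3,"dy": 0,"dz": -5.0,"yaw": 10.5,"jaw": -1},
  {"dx": -2.3,"dy": 0,"dz": -5.5,"yaw": 10.5,"jaw": -1},
  {"dx": -1.2,"dy": 0,"dz": -5.9,"yaw": 10.5,"jaw": -1},
  {"dx": -0.1,"dy": 0,"dz": -6,"yaw": 10.5,"jaw": -1},
  {"dx": 1,"dy": 0,"dz": -5.9,"yaw": 10.5,"jaw": -1},
  {"dx": 2.1,"dy": 0,"dz": -5.6,"yaw": 10.5,"jaw": -1},
])

```text
time_s: 0.9
tcp_pos: [0.4362, 0.2465, 0.2283]
tcp_rot: [[0.999, -0.002, -0.047], [0.047, -0.003, 0.999], [-0.003, -1.0, -0.003]]
contact_force: [1.6, 1.2, -0.5]
finger_gap: 0.0853
```

Emit:
drive_tool([
  {"dx": 3.4,"dy": 1,"dz": -5.3,"yaw": 2.7,"jaw": -1},
  {"dx": 3.6,"dy": 1.5,"dz": -5.2,"yaw": 0,"jaw": -1},
  {"dx": 3.6,"dy": 1.5,"dz": -5.2,"yaw": 0,"jaw": -1},
  {"dx": 3.6,"dy": 1.5,"dz": -5.2,"yaw": 0,"jaw": -1},
  {"dx": 0,"dy": 0,"dz": 0,"yaw": 0,"jaw": -1},
])

```text
time_s: 1.52
tcp_pos: [0.5751, 0.0408, 0.1747]
tcp_rot: [[1.0, -0.002, 0.01], [-0.01, -0.002, 1.0], [-0.002, -1.0, -0.002]]
contact_force: [0.2, 0.5, 0.5]
finger_gap: 0.0854
```

Run:
```python
from h import *
im,s=snap('wrist','w1'); print(s['tcp_pos'],s['tcp_rot'],s['joint_pos'])
c=cam('wrist',s)
print(proj(c,[.581,.0376,.083]),proj(c,[.581,.0376,.03]),proj(c,[.591,.0376,.083]))
```

```text
[0.57505596 0.04084359 0.17469333] [[ 0.99994563 -0.00188766  0.01025547]
 [-0.01025969 -0.00223743  0.99994486]
 [-0.00186461 -0.99999572 -0.00225667]] [-0.95001575  5.84395156 92.98299473 -0.13149104 81.27909151 -0.34223106]
[324.02117712 206.25198667] [322.92627064 187.90412638] [336.1791599  206.14485773]
```

View pics/w1.png

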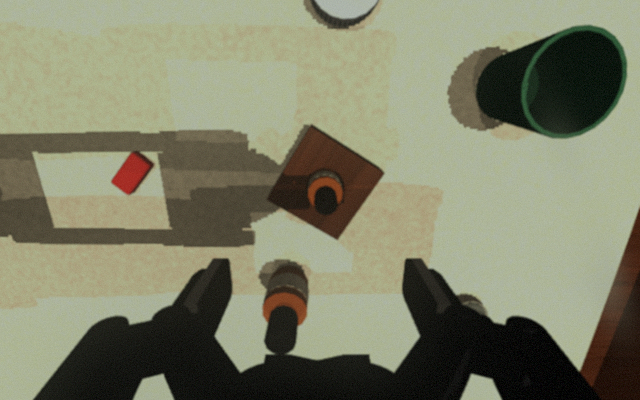

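Run:
```python
from h import *
d=np.load('pics/w1.npz'); c=cam('wrist',dict(tcp_pos=d['p'],tcp_rot=d['R']))
t=cv2.imread('pics/w1.png'); cr=t[160:250,270:390]
cv2.imwrite('pics/c1.png',cv2.convertScaleAbs(cv2.resize(cr,(800,600),interpolation=cv2.INTER_CUBIC),alpha=2))
for k in ([325,203],[325,204]): print(onz(c,*k,.083))
```

```text
[0.58180897 0.04042861 0.083     ]
[0.58180779 0.03955873 0.083     ]
```

View pics/c1.png

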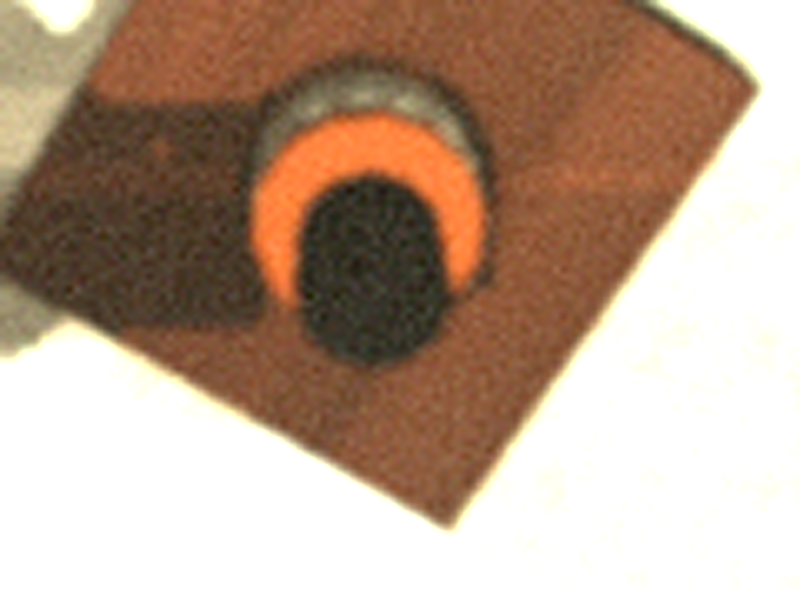

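Emit:
drive_tool([
  {"dx": 0.7,"dy": 4,"dz": -0.2,"yaw": 0,"jaw": -0.6},
  {"dx": 0,"dy": 4,"dz": 0,"yaw": 0,"jaw": -0.4},
  {"dx": 0,"dy": 2.5,"dz": 0,"yaw": 0,"jaw": -0.2},
  {"dx": 0,"dy": 0,"dz": 0,"yaw": 0,"jaw": -0.2},
])

```text
time_s: 2.08
tcp_pos: [0.5814, 0.0446, 0.0701]
tcp_rot: [[1.0, 0.001, 0.006], [-0.006, 0.0, 1.0], [0.001, -1.0, 0.0]]
contact_force: [-0.4, 0.2, 1.2]
finger_gap: 0.0515
```

Run:
```python
from h import *
im,s=snap('wrist','w2'); print(s['tcp_pos'],s['finger_gap'])
```

```text
[0.58138335 0.04462512 0.07006655] 0.051473668777106234
```

View pics/w2.png

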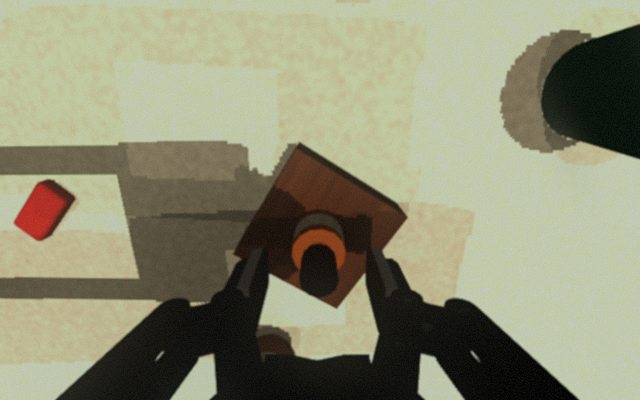

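Emit:
drive_tool([
  {"dx": 0.05,"dy": 0.3,"dz": -0.57,"yaw": 0,"jaw": -0.2},
  {"dx": 0,"dy": 0.7,"dz": 0,"yaw": 0,"jaw": -0.2},
  {"dx": 0,"dy": 0.2,"dz": 0,"yaw": 0,"jaw": -0.2},
])

```text
time_s: 2.5
tcp_pos: [0.5858, 0.0394, 0.0637]
tcp_rot: [[1.0, 0.011, 0.004], [-0.004, 0.0, 1.0], [0.011, -1.0, 0.0]]
contact_force: [-0.7, 0.2, 0.4]
finger_gap: 0.0513
```

Run:
```python
from h import *
im,s=snap('wrist','w3'); print(s['tcp_pos'],s['finger_gap'])
c=cam('wrist',s)
t=cv2.imread('pics/w3.png'); cr=t[200:320,230:410]
cv2.imwrite('pics/c3.png',cv2.convertScaleAbs(cv2.resize(cr,(800,533),interpolation=cv2.INTER_CUBIC),alpha=2))
print(proj(c,[.582,.0388,.083]),proj(c,[.582,.0288,.083]))
```

```text
[0.58580282 0.03938189 0.06367779] 0.05133340754841231
[308.68637723 281.54863741] [308.96221444 299.27612305]
```

View pics/c3.png

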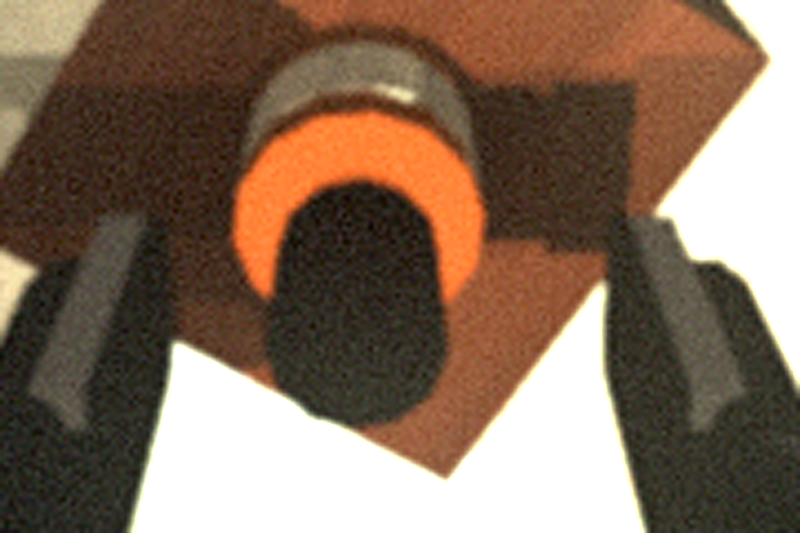

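Emit:
drive_tool([
  {"dx": -0.35,"dy": 0.3,"dz": 0,"yaw": 0,"jaw": -0.2},
  {"dx": 0,"dy": 0.3,"dz": 0,"yaw": 0,"jaw": -0.2},
  {"dx": 0,"dy": 0,"dz": 0,"yaw": 0,"jaw": -0.2},
])

```text
time_s: 2.92
tcp_pos: [0.5823, 0.0393, 0.0575]
tcp_rot: [[1.0, 0.011, 0.005], [-0.005, 0.0, 1.0], [0.011, -1.0, 0.0]]
contact_force: [0.8, 0.1, -0.6]
finger_gap: 0.0513
```

Well placed. Close the jaws on the cap.

Emit:
drive_tool([
  {"dx": 0,"dy": 0,"dz": 0,"yaw": 0,"jaw": 0.3},
  {"dx": 0,"dy": 0,"dz": 0,"yaw": 0,"jaw": 0.6},
  {"dx": 0,"dy": 0,"dz": 0,"yaw": 0,"jaw": 1},
  {"dx": 0,"dy": 0,"dz": 0,"yaw": 0,"jaw": 1},
  {"dx": 0,"dy": 0,"dz": 0,"yaw": 0,"jaw": 1},
])

```text
time_s: 3.55
tcp_pos: [0.5825, 0.0393, 0.0578]
tcp_rot: [[1.0, 0.011, 0.005], [-0.005, 0.0, 1.0], [0.011, -1.0, 0.0]]
contact_force: [-0.4, -1.1, -0.1]
finger_gap: 0.0181
```

Run:
```python
from h import *
im,s=snap('wrist','w4'); print(s['tcp_pos'],s['tcp_rot'],s['finger_gap'],s['contact_force'])
t=cv2.imread('pics/w4.png'); cr=t[180:330,210:430]
cv2.imwrite('pics/c4.png',cv2.convertScaleAbs(cv2.resize(cr,(800,545),interpolation=cv2.INTER_CUBIC),alpha=2))
```

```text
[0.58245151 0.03929195 0.05780719] [[ 9.99927617e-01  1.10795407e-02  4.69089508e-03]
 [-4.69265800e-03  1.33123031e-04  9.99988981e-01]
 [ 1.10787942e-02 -9.99938611e-01  1.85105891e-04]] 0.018131003881393784 [-0.41956326 -1.0890085  -0.08592527]
```

View pics/c4.png

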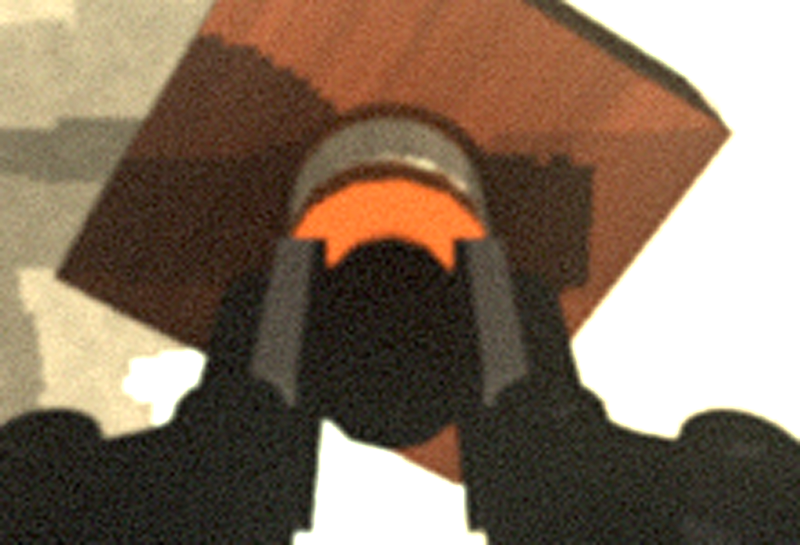

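Emit:
drive_tool([
  {"dx": 0,"dy": -1,"dz": 0,"yaw": 0,"jaw": 1},
  {"dx": 0,"dy": -2,"dz": 0,"yaw": 0,"jaw": 1},
  {"dx": 0,"dy": -3,"dz": 0,"yaw": 0,"jaw": 1},
  {"dx": 0,"dy": -4,"dz": 0,"yaw": 0,"jaw": 1},
  {"dx": 0,"dy": -3,"dz": 0,"yaw": 0,"jaw": 1},
  {"dx": 0,"dy": 0,"dz": 0,"yaw": 0,"jaw": 1},
])

```text
time_s: 4.35
tcp_pos: [0.5816, 0.0393, 0.1982]
tcp_rot: [[1.0, 0.015, 0.005], [-0.005, 0.0, 1.0], [0.015, -1.0, 0.0]]
contact_force: [0.5, -0.5, -1.4]
finger_gap: 0.018
```

Run:
```python
from h import *
im,s=snap('wrist','w5'); print(s['tcp_pos'],s['tcp_rot'],s['finger_gap'],s['contact_force'])
c=cam('top'); print(onz(c,351,224,.09))
```

```text
[0.58157762 0.0392733  0.19824144] [[ 9.99875415e-01  1.50892178e-02  4.63358924e-03]
 [-4.63521119e-03  7.25194770e-05  9.99989255e-01]
 [ 1.50887196e-02 -9.99886149e-01  1.42452153e-04]] 0.018040363165854202 [ 0.47896885 -0.48805077 -1.38027626]
[ 0.53867959 -0.07789919  0.09      ]
```

View pics/w5.png

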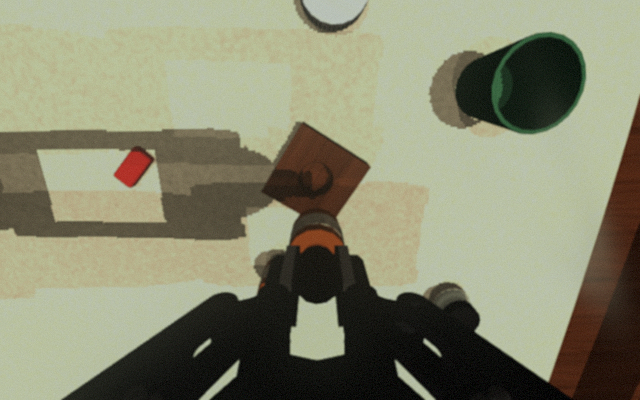

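Emit:
drive_tool([
  {"dx": 0,"dy": 0,"dz": -2,"yaw": 0,"jaw": 1},
  {"dx": 0.2,"dy": 0,"dz": -4,"yaw": 0,"jaw": 1},
  {"dx": 0.3,"dy": 0,"dz": -5,"yaw": 0,"jaw": 1},
  {"dx": 0.3,"dy": 0,"dz": -5,"yaw": 0,"jaw": 1},
  {"dx": 0.3,"dy": 0,"dz": -5,"yaw": 0,"jaw": 1},
  {"dx": 0.3,"dy": 0,"dz": -5,"yaw": 0,"jaw": 1},
  {"dx": 0.3,"dy": 0,"dz": -4,"yaw": 0,"jaw": 1},
  {"dx": 0,"dy": 0,"dz": -2,"yaw": 0,"jaw": 1},
  {"dx": 0,"dy": 0,"dz": 0,"yaw": 0,"jaw": 1},
])

```text
time_s: 5.52
tcp_pos: [0.5866, -0.296, 0.1811]
tcp_rot: [[1.0, -0.008, 0.006], [-0.006, 0.006, 1.0], [-0.008, -1.0, 0.006]]
contact_force: [0.3, 0.9, -0.7]
finger_gap: 0.0181
```

Run:
```python
from h import *
im,s=snap('wrist','w6'); print(s['tcp_pos'],s['tcp_rot'],s['finger_gap'],s['contact_force'])
c=cam('wrist',s); print([proj(c,[.598,-.289,z]) for z in (.01,.036,.0625)])
```

```text
[ 0.5866447  -0.29596186  0.18107841] [[ 0.99995164 -0.00797331  0.00575794]
 [-0.00570924  0.00611665  0.99996499]
 [-0.00800825 -0.99994951  0.00607083]] 0.018062810259725285 [ 0.27712499  0.92810274 -0.74740007]
[array([328.56892913, 172.9043185 ]), array([329.3301908 , 178.98657626]), array([330.24885638, 186.33021442])]
```

View pics/w6.png

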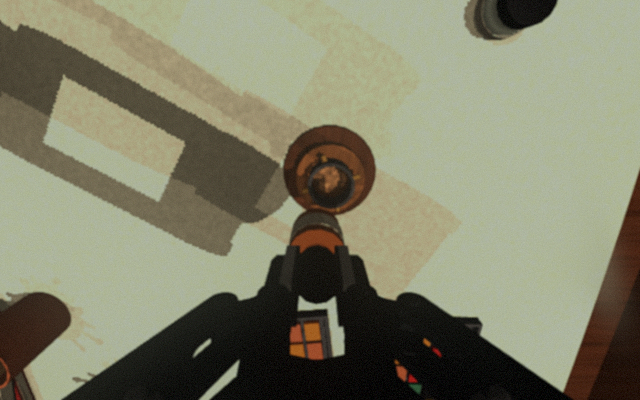

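Run:
```python
from h import *
t=cv2.imread('pics/w6.png'); cr=t[115:225,275:385]
cv2.imwrite('pics/c6.png',cv2.convertScaleAbs(cv2.resize(cr,(600,600),interpolation=cv2.INTER_CUBIC),alpha=2))
hsv=cv2.cvtColor(t,cv2.COLOR_BGR2HSV); m=((hsv[...,1]>95)).astype(np.uint8)*255; m[207:]=0;m[:,:270]=0;m[:,390:]=0;m[:110]=0
m=cv2.medianBlur(m,5)
cs,_=cv2.findContours(m,cv2.RETR_EXTERNAL,cv2.CHAIN_APPROX_NONE);k=max(cs,key=cv2.contourArea)
k=k[k[:,0,1]<200]
e=cv2.fitEllipse(k);print(e)
d=np.load('pics/w6.npz'); c=cam('wrist',dict(tcp_pos=d['p'],tcp_rot=d['R']));print(onz(c,*e[0],.006))
```

```text
((329.0462951660156, 163.9551239013672), (75.87421417236328, 89.75840759277344), 90.11495208740234)
[ 0.59856678 -0.28017312  0.006     ]
```

View pics/c6.png

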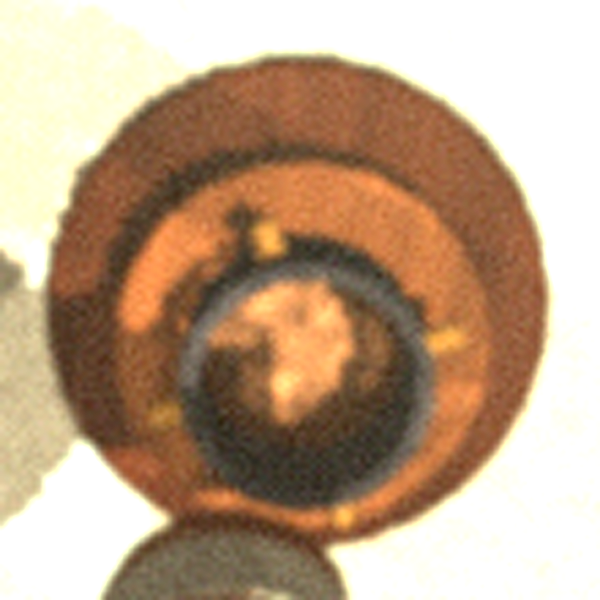

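Emit:
drive_tool([
  {"dx": 1.2,"dy": 1,"dz": 0.7,"yaw": 0,"jaw": 1},
  {"dx": 0,"dy": 2,"dz": 0,"yaw": 0,"jaw": 1},
  {"dx": 0,"dy": 1.5,"dz": 0,"yaw": 0,"jaw": 1},
  {"dx": 0,"dy": 0,"dz": 0,"yaw": 0,"jaw": 1},
])

```text
time_s: 6.08
tcp_pos: [0.5992, -0.282, 0.1309]
tcp_rot: [[1.0, -0.011, -0.0], [0.0, 0.009, 1.0], [-0.011, -1.0, 0.009]]
contact_force: [-0.2, 0.3, -2.0]
finger_gap: 0.0183
```

Run:
```python
from h import *
im,s=snap('wrist','w7'); print(s['tcp_pos'],s['tcp_rot'],s['finger_gap'],s['contact_force'])
t=cv2.imread('pics/w7.png'); cr=t[140:300,220:420]
cv2.imwrite('pics/c7.png',cv2.convertScaleAbs(cv2.resize(cr,(750,600),interpolation=cv2.INTER_CUBIC),alpha=2))
```

```text
[ 0.59918571 -0.28204144  0.13086297] [[ 9.99942516e-01 -1.07198363e-02 -2.20960222e-04]
 [ 3.17724834e-04  9.02582436e-03  9.99959216e-01]
 [-1.07174048e-02 -9.99901805e-01  9.02871148e-03]] 0.018274484534662273 [-0.21277748  0.27784653 -2.02457057]
```

View pics/c7.png

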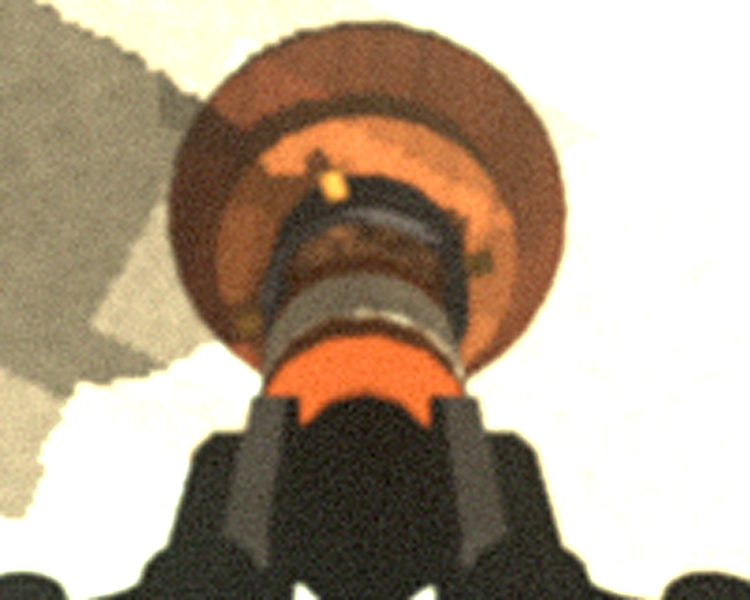

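Emit:
drive_tool([
  {"dx": 0,"dy": 0,"dz": -0.7,"yaw": 0,"jaw": 1},
  {"dx": 0,"dy": 0,"dz": 0,"yaw": 0,"jaw": 1},
])

```text
time_s: 6.38
tcp_pos: [0.6001, -0.2903, 0.133]
tcp_rot: [[1.0, -0.008, -0.0], [0.0, 0.007, 1.0], [-0.008, -1.0, 0.007]]
contact_force: [-0.0, 0.1, -2.2]
finger_gap: 0.0181
```

Emit:
drive_tool([
  {"dx": -0.05,"dy": 1,"dz": 0,"yaw": 0,"jaw": 1},
  {"dx": 0,"dy": 1,"dz": 0,"yaw": 0,"jaw": 1},
  {"dx": 0,"dy": 0,"dz": 0,"yaw": 0,"jaw": 1},
])

```text
time_s: 6.75
tcp_pos: [0.5995, -0.2908, 0.1123]
tcp_rot: [[1.0, -0.007, 0.001], [-0.001, 0.007, 1.0], [-0.007, -1.0, 0.007]]
contact_force: [0.1, -0.7, -0.7]
finger_gap: 0.0179
```

Run:
```python
from h import *
im,s=snap('wrist','w8'); print(s['tcp_pos'],s['tcp_rot'],s['finger_gap'],s['contact_force'])
t=cv2.imread('pics/w8.png'); cr=t[140:300,220:420]
cv2.imwrite('pics/c8.png',cv2.convertScaleAbs(cv2.resize(cr,(750,600),interpolation=cv2.INTER_CUBIC),alpha=2))
```

```text
[ 0.59946776 -0.29078829  0.1123055 ] [[ 9.99974019e-01 -7.17801596e-03  6.61586331e-04]
 [-6.12527782e-04  6.83460258e-03  9.99976456e-01]
 [-7.18236864e-03 -9.99950881e-01  6.83002828e-03]] 0.017861862707113648 [ 0.1068432  -0.67738474 -0.70196777]
```

View pics/c8.png

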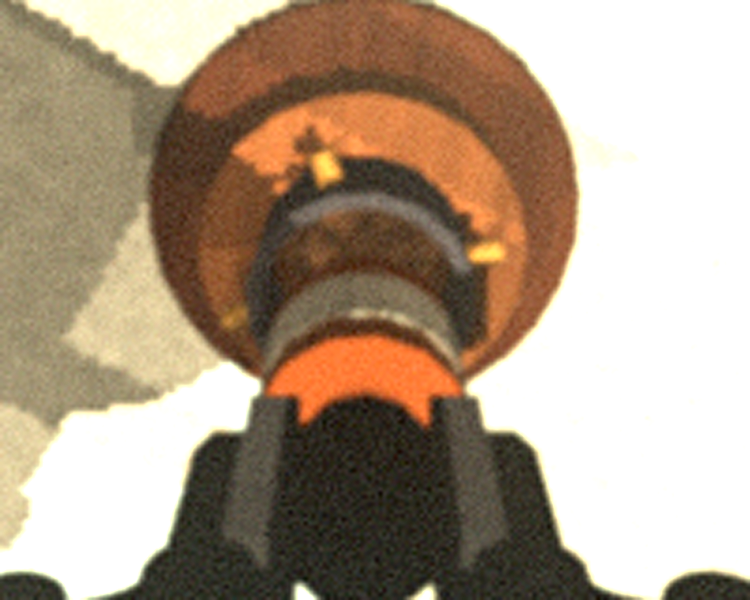

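Emit:
drive_tool([
  {"dx": -0.05,"dy": 0.7,"dz": 0.12,"yaw": 0,"jaw": 1},
  {"dx": 0,"dy": 0.8,"dz": 0,"yaw": 0,"jaw": 1},
  {"dx": 0,"dy": 0.7,"dz": 0,"yaw": 0,"jaw": 1},
  {"dx": 0,"dy": 0,"dz": 0,"yaw": 0,"jaw": 1},
])

```text
time_s: 7.3
tcp_pos: [0.5991, -0.2893, 0.0893]
tcp_rot: [[1.0, -0.007, 0.0], [-0.0, 0.007, 1.0], [-0.007, -1.0, 0.007]]
contact_force: [-0.6, -0.0, -1.3]
finger_gap: 0.018
```

Run:
```python
from h import *
im,s=snap('wrist','w9'); print(s['tcp_pos'],s['tcp_rot'],s['finger_gap'],s['contact_force'])
t=cv2.imread('pics/w9.png'); cr=t[140:300,220:420]
cv2.imwrite('pics/c9.png',cv2.convertScaleAbs(cv2.resize(cr,(750,600),interpolation=cv2.INTER_CUBIC),alpha=2))
```

```text
[ 0.59906505 -0.28928392  0.08929191] [[ 9.99977676e-01 -6.66878192e-03  4.18668044e-04]
 [-3.75022335e-04  6.54468628e-03  9.99978513e-01]
 [-6.67137868e-03 -9.99956346e-01  6.54203924e-03]] 0.018041503222406056 [-0.60902676 -0.04517034 -1.27006935]
```

View pics/c9.png

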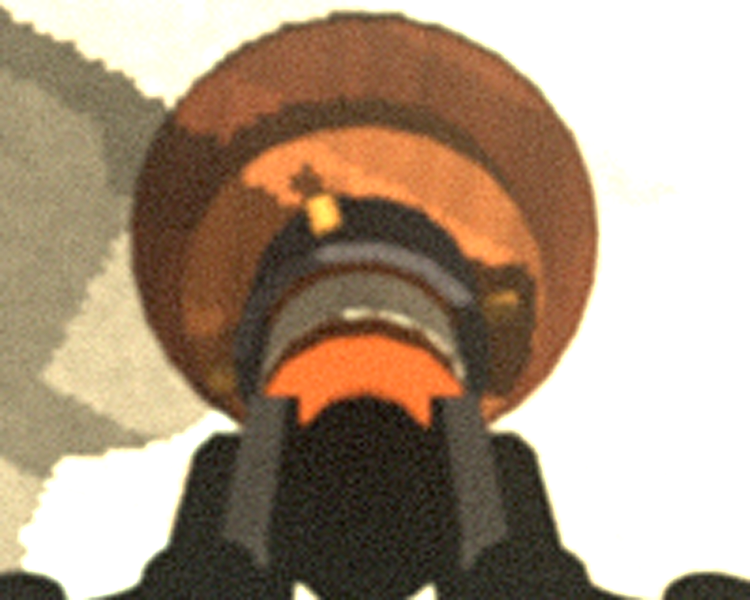

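Emit:
drive_tool([
  {"dx": 0,"dy": 0.6,"dz": 0,"yaw": 0,"jaw": 1},
  {"dx": 0,"dy": 0.5,"dz": 0,"yaw": 0,"jaw": 1},
  {"dx": 0,"dy": 0.2,"dz": 0,"yaw": 0,"jaw": 1},
  {"dx": 0,"dy": 0,"dz": 0,"yaw": 0,"jaw": 1},
])

```text
time_s: 7.85
tcp_pos: [0.5996, -0.2896, 0.0764]
tcp_rot: [[1.0, -0.005, 0.0], [-0.0, 0.006, 1.0], [-0.005, -1.0, 0.006]]
contact_force: [0.5, -0.1, -0.9]
finger_gap: 0.0179
```

Emit:
drive_tool([
  {"dx": 0,"dy": 0.15,"dz": 0,"yaw": 0,"jaw": 1},
  {"dx": 0,"dy": 0.1,"dz": 0,"yaw": 0,"jaw": 1},
  {"dx": 0,"dy": 0,"dz": 0,"yaw": 0,"jaw": 1},
])

```text
time_s: 8.22
tcp_pos: [0.5998, -0.2897, 0.0742]
tcp_rot: [[1.0, -0.005, 0.0], [-0.0, 0.005, 1.0], [-0.005, -1.0, 0.005]]
contact_force: [0.6, -0.1, -1.7]
finger_gap: 0.0182
```

Emit:
drive_tool([
  {"dx": 0,"dy": 0.1,"dz": 0,"yaw": 0,"jaw": 1},
  {"dx": 0,"dy": 0,"dz": 0,"yaw": 0,"jaw": 1},
])

```text
time_s: 8.48
tcp_pos: [0.6, -0.2898, 0.0735]
tcp_rot: [[1.0, -0.004, 0.0], [-0.0, 0.005, 1.0], [-0.004, -1.0, 0.005]]
contact_force: [-0.6, 0.6, -1.6]
finger_gap: 0.0178
```

Emit:
drive_tool([
  {"dx": 0,"dy": 0.1,"dz": 0,"yaw": 0,"jaw": 1},
  {"dx": 0,"dy": 0.1,"dz": 0,"yaw": 0,"jaw": 1},
  {"dx": 0,"dy": 0,"dz": 0,"yaw": 0,"jaw": 1},
])

```text
time_s: 8.85
tcp_pos: [0.6001, -0.2901, 0.0724]
tcp_rot: [[1.0, -0.004, 0.0], [-0.0, 0.005, 1.0], [-0.004, -1.0, 0.005]]
contact_force: [-1.9, 0.1, 2.7]
finger_gap: 0.0181
```

Emit:
drive_tool([
  {"dx": 0,"dy": 0,"dz": 0,"yaw": 0,"jaw": 0.5},
  {"dx": 0,"dy": 0,"dz": 0,"yaw": 0,"jaw": 0.2},
  {"dx": 0,"dy": 0,"dz": 0,"yaw": 0,"jaw": 0},
  {"dx": 0,"dy": 0,"dz": 0,"yaw": 0,"jaw": 0},
])

```text
time_s: 9.35
tcp_pos: [0.6004, -0.29, 0.0721]
tcp_rot: [[1.0, -0.003, 0.0], [-0.0, 0.005, 1.0], [-0.003, -1.0, 0.005]]
contact_force: [1.2, 0.8, -0.8]
finger_gap: 0.0429
```

Run:
```python
from h import *
im,s=snap('wrist','w10'); print(s['tcp_pos'],s['tcp_rot'],s['finger_gap'],s['contact_force'])
t=cv2.imread('pics/w10.png'); cr=t[140:300,220:420]
cv2.imwrite('pics/c10.png',cv2.convertScaleAbs(cv2.resize(cr,(750,600),interpolation=cv2.INTER_CUBIC),alpha=2))
```

```text
[ 0.60039648 -0.29003602  0.07206227] [[ 9.99994342e-01 -3.33514459e-03  4.39079592e-04]
 [-4.23739219e-04  4.59892734e-03  9.99989335e-01]
 [-3.33712832e-03 -9.99983863e-01  4.59748808e-03]] 0.04287430965917044 [ 1.2496934   0.77462986 -0.77177456]
```

View pics/c10.png

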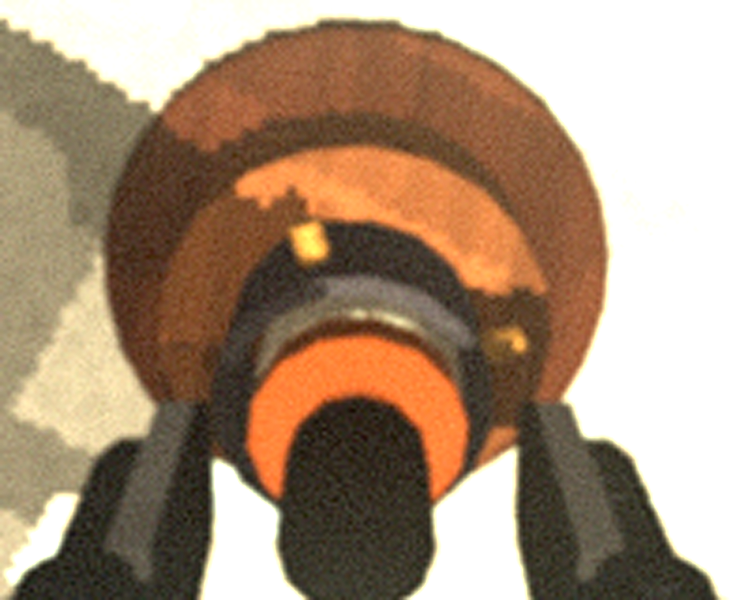

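Emit:
drive_tool([
  {"dx": 0,"dy": -2,"dz": 0,"yaw": 0,"jaw": -0.2},
  {"dx": 0,"dy": -5,"dz": 0,"yaw": 0,"jaw": -0.6},
  {"dx": 0,"dy": -4,"dz": 1,"yaw": 0,"jaw": -1},
  {"dx": 0,"dy": -1,"dz": 5,"yaw": 0,"jaw": -1},
  {"dx": 0,"dy": 0,"dz": 6,"yaw": 0,"jaw": -1},
  {"dx": 0,"dy": 0,"dz": 6,"yaw": 0,"jaw": -1},
  {"dx": 0,"dy": 0,"dz": 6,"yaw": 0,"jaw": -1},
  {"dx": 0,"dy": 0,"dz": 6,"yaw": 0,"jaw": -1},
  {"dx": 0,"dy": 0,"dz": 6,"yaw": 0,"jaw": -1},
  {"dx": 0,"dy": 0,"dz": 6,"yaw": 0,"jaw": -1},
  {"dx": 0,"dy": 0,"dz": 6,"yaw": 0,"jaw": -1},
  {"dx": 0,"dy": 0,"dz": 0,"yaw": 0,"jaw": -1},
])

```text
time_s: 10.9
tcp_pos: [0.6059, 0.2029, 0.22]
tcp_rot: [[1.0, 0.02, 0.004], [-0.004, 0.004, 1.0], [0.02, -1.0, 0.004]]
contact_force: [0.5, -0.8, -0.0]
finger_gap: 0.0852
```

Run:
```python
from h import *
im,s=snap('wrist','w11'); print(s['tcp_pos'],s['tcp_rot'],s['joint_pos'])
snap('top','t11')
c=cam('wrist',s); print(proj(c,[.599,.216,.03]))
```

```text
[0.60586972 0.20294792 0.21996113] [[ 0.99978901  0.02022338  0.00359809]
 [-0.00367444  0.0037393   0.99998626]
 [ 0.02020964 -0.99978849  0.00381282]] [ 1.39642778e+01  1.26066839e+01  8.07208433e+01 -7.19253320e-02
  8.54962217e+01  1.41775550e+01]
[307.02867731 163.41604367]
```

View pics/w11.png

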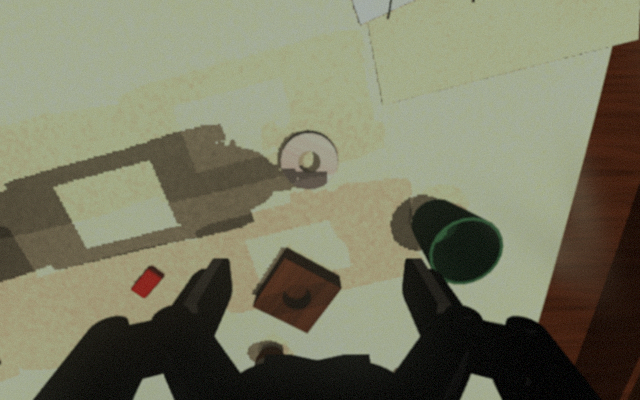

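View pics/t11.png

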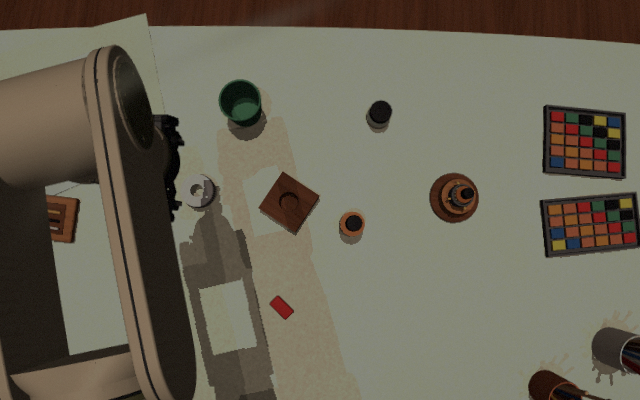

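Run:
```python
import cv2
t=cv2.imread('pics/w11.png'); cr=t[120:200,265:355]
cv2.imwrite('pics/c11.png',cv2.convertScaleAbs(cv2.resize(cr,(675,600),interpolation=cv2.INTER_CUBIC),alpha=2))
```

```text
(no output)
```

View pics/c11.png

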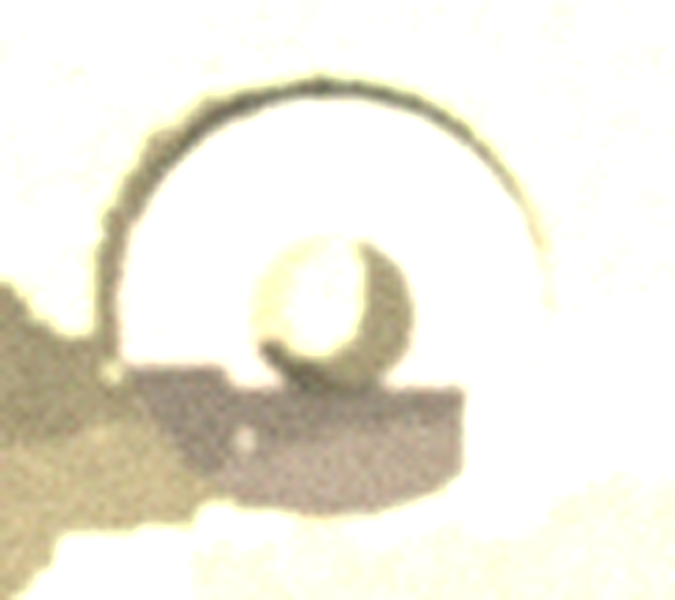

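Run:
```python
from h import *
d=np.load('pics/w11.npz'); c=cam('wrist',dict(tcp_pos=d['p'],tcp_rot=d['R']));print(onz(c,309.3,161.8,.03),onz(cam('top'),196.4,190.35,.03))
```

```text
[0.60155309 0.2178053  0.03      ] [0.59951003 0.21638619 0.03      ]
```

Emit:
drive_tool([
  {"dx": -0.8,"dy": 4,"dz": 1,"yaw": 0,"jaw": -1},
  {"dx": 0,"dy": 4,"dz": 0,"yaw": 0,"jaw": -1},
  {"dx": 0,"dy": 4,"dz": 0,"yaw": 0,"jaw": -1},
  {"dx": 0,"dy": 3,"dz": 0,"yaw": 0,"jaw": -1},
  {"dx": 0,"dy": 0,"dz": 0,"yaw": 0,"jaw": -1},
])

```text
time_s: 11.62
tcp_pos: [0.6059, 0.201, 0.0715]
tcp_rot: [[0.999, 0.027, 0.017], [-0.017, 0.001, 1.0], [0.027, -1.0, 0.002]]
contact_force: [-0.6, 0.5, 0.6]
finger_gap: 0.0855
```

Run:
```python
from h import *
im,s=snap('wrist','w12'); print(s['tcp_pos'],s['tcp_rot'],s['joint_pos'])
t=cv2.imread('pics/w12.png'); cr=t[120:330,180:460]
cv2.imwrite('pics/c12.png',cv2.convertScaleAbs(cv2.resize(cr,(800,600),interpolation=cv2.INTER_CUBIC),alpha=2))
c=cam('wrist',s); print(proj(c,[.601,.217,.03]))
```

```text
[0.60592577 0.20099041 0.0714907 ] [[ 0.99948752  0.02723734  0.0168171 ]
 [-0.01685354  0.00110894  0.99985735]
 [ 0.02721481 -0.99962838  0.00156742]] [13.93095444 18.98772818 89.16669931 -0.3335386  70.31569598 15.00392766]
[306.67938022 205.33433087]
```

View pics/c12.png

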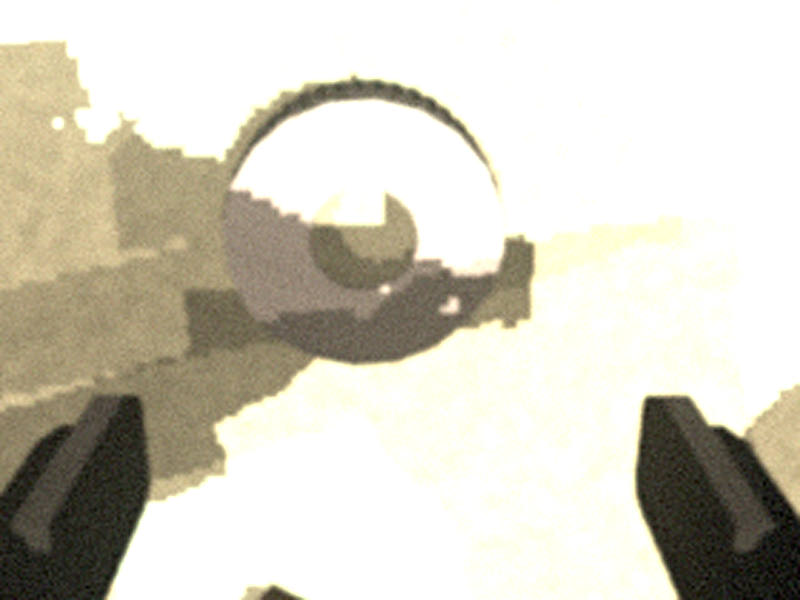

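Emit:
drive_tool([
  {"dx": -0.6,"dy": 0,"dz": 0.9,"yaw": 0,"jaw": -1},
  {"dx": 0,"dy": 0,"dz": 0.9,"yaw": -1,"jaw": -1},
  {"dx": 0,"dy": 0,"dz": 0,"yaw": 0,"jaw": -1},
])

```text
time_s: 12.05
tcp_pos: [0.6046, 0.2207, 0.0795]
tcp_rot: [[0.999, 0.038, -0.001], [0.0, 0.004, 1.0], [0.038, -0.999, 0.004]]
contact_force: [-0.4, 0.1, -0.6]
finger_gap: 0.0857
```

Emit:
drive_tool([
  {"dx": -0.5,"dy": 0,"dz": -0.3,"yaw": 0,"jaw": -1},
  {"dx": 0,"dy": 0,"dz": 0,"yaw": 0,"jaw": -1},
  {"dx": 0,"dy": 0,"dz": 0,"yaw": 0,"jaw": -1},
])

```text
time_s: 12.42
tcp_pos: [0.5998, 0.218, 0.0804]
tcp_rot: [[0.999, 0.04, -0.001], [0.001, 0.004, 1.0], [0.04, -0.999, 0.004]]
contact_force: [-0.5, 0.2, 0.7]
finger_gap: 0.0858
```

Run:
```python
from h import *
s=sense(); print(s['joint_pos'],s['qd'],s['tcp_rot'][:,1],s['tcp_pos'])
```

```text
[15.58478811 17.74221381 89.70618539 -0.39879126 70.30093242 15.6326129 ] [-0.05618484 -0.14864025  0.3646477  -0.13853458  0.01862807  0.00753897] [ 0.03959471  0.00424077 -0.99920682] [0.59976582 0.21795855 0.08043311]
```

Emit:
drive_tool([
  {"dx": 0,"dy": -3,"dz": 0,"yaw": 0,"jaw": -1},
  {"dx": 0,"dy": 0,"dz": 0,"yaw": 0,"jaw": -1},
  {"dx": 0,"dy": 0,"dz": 0,"yaw": 0,"jaw": -1},
])

```text
time_s: 12.8
tcp_pos: [0.5978, 0.2172, 0.1096]
tcp_rot: [[0.999, 0.038, -0.001], [0.001, 0.004, 1.0], [0.038, -0.999, 0.004]]
contact_force: [-0.3, -0.4, 0.0]
finger_gap: 0.0854
```

Run:
```python
from h import *
s=sense(); print(s['joint_pos'],s['qd'],s['tcp_rot'][:,1],s['tcp_pos'])
```

```text
[15.5713601  15.82222554 88.77231084 -0.39704856 73.27638149 15.62924782] [-0.08878312 -0.74780053 -1.24920157 -0.08129446 -0.02618577 -0.05253285] [ 0.0375745   0.00358123 -0.99928741] [0.5978412  0.21723568 0.10961912]
```

Emit:
drive_tool([
  {"dx": -6,"dy": 0,"dz": 0,"yaw": 0,"jaw": -1},
  {"dx": 0,"dy": 0,"dz": 0,"yaw": 0,"jaw": -1},
  {"dx": 0,"dy": 0,"dz": 0,"yaw": 0,"jaw": -1},
])

```text
time_s: 13.18
tcp_pos: [0.5319, 0.2154, 0.0999]
tcp_rot: [[1.0, 0.026, -0.0], [0.0, 0.0, 1.0], [0.026, -1.0, 0.0]]
contact_force: [-0.1, -0.0, 0.2]
finger_gap: 0.0854
```

Emit:
drive_tool([
  {"dx": 1.5,"dy": 0,"dz": 0,"yaw": 0,"jaw": -1},
  {"dx": 1.5,"dy": 0,"dz": 0,"yaw": 0,"jaw": -1},
  {"dx": 0,"dy": 0,"dz": 0,"yaw": 0,"jaw": -1},
])

```text
time_s: 13.55
tcp_pos: [0.5654, 0.2158, 0.1015]
tcp_rot: [[1.0, 0.029, 0.0], [-0.0, 0.001, 1.0], [0.029, -1.0, 0.001]]
contact_force: [-0.4, 0.2, 0.1]
finger_gap: 0.0853
```

Emit:
drive_tool([
  {"dx": -6,"dy": 0,"dz": 0,"yaw": 0,"jaw": -1},
  {"dx": 0,"dy": 0,"dz": 0,"yaw": 0,"jaw": -1},
  {"dx": -6,"dy": 0,"dz": 0,"yaw": 0,"jaw": -1},
  {"dx": 0,"dy": 0,"dz": 0,"yaw": 0,"jaw": -1},
  {"dx": 0,"dy": 0,"dz": 0,"yaw": 0,"jaw": -1},
])

```text
time_s: 14.18
tcp_pos: [0.4428, 0.2144, 0.092]
tcp_rot: [[1.0, 0.017, 0.001], [-0.001, -0.003, 1.0], [0.017, -1.0, -0.003]]
contact_force: [1.0, 0.3, 0.4]
finger_gap: 0.0854
```

Emit:
drive_tool([
  {"dx": 1.5,"dy": 0,"dz": 0,"yaw": 0,"jaw": -1},
  {"dx": 3,"dy": 0,"dz": 0,"yaw": 0,"jaw": -1},
  {"dx": 3.5,"dy": 0,"dz": 0,"yaw": 0,"jaw": -1},
  {"dx": 2.5,"dy": 0,"dz": 0,"yaw": 0,"jaw": -1},
  {"dx": 1.5,"dy": 0,"dz": 0,"yaw": 0,"jaw": -1},
  {"dx": 0.8,"dy": 0,"dz": 0,"yaw": 0,"jaw": -1},
  {"dx": 0.4,"dy": 0,"dz": 0,"yaw": 0,"jaw": -1},
  {"dx": 0,"dy": 0,"dz": 0,"yaw": 0,"jaw": -1},
])

```text
time_s: 15.18
tcp_pos: [0.5928, 0.2159, 0.1031]
tcp_rot: [[0.999, 0.034, 0.003], [-0.003, 0.002, 1.0], [0.034, -0.999, 0.002]]
contact_force: [0.1, 0.6, -0.4]
finger_gap: 0.0856
```

Emit:
drive_tool([
  {"dx": 0.5,"dy": 1,"dz": 0.2,"yaw": 0,"jaw": -1},
  {"dx": 0,"dy": 2,"dz": 0,"yaw": 0,"jaw": -1},
  {"dx": 0,"dy": 2,"dz": 0,"yaw": 0,"jaw": -1},
  {"dx": 0,"dy": 1.5,"dz": 0,"yaw": 0,"jaw": -1},
  {"dx": 0,"dy": 0.5,"dz": 0,"yaw": 0,"jaw": -1},
  {"dx": 0,"dy": 0,"dz": 0,"yaw": 0,"jaw": -1},
])

```text
time_s: 15.92
tcp_pos: [0.5975, 0.218, 0.0258]
tcp_rot: [[1.0, 0.03, 0.002], [-0.003, 0.001, 1.0], [0.029, -1.0, 0.001]]
contact_force: [-0.1, -0.5, -0.0]
finger_gap: 0.0853
```

Run:
```python
from h import *
im,s=snap('wrist','w13'); print(s['tcp_pos'],s['tcp_rot'],s['joint_pos'])
t=cv2.imread('pics/w13.png'); cr=t[150:330,200:440]
cv2.imwrite('pics/c13.png',cv2.convertScaleAbs(cv2.resize(cr,(800,600),interpolation=cv2.INTER_CUBIC),alpha=2))
c=cam('wrist',s); print(proj(c,[.601,.217,.03]))
```

```text
[0.59745901 0.21800777 0.02581035] [[ 0.99956164  0.02950208  0.00248105]
 [-0.00251293  0.00104349  0.9999963 ]
 [ 0.02949938 -0.99956417  0.00111717]] [15.65842428 21.77379017 90.92935012 -0.4375764  65.65347303 15.97619858]
[323.45049076 265.31658294]
```

View pics/c13.png

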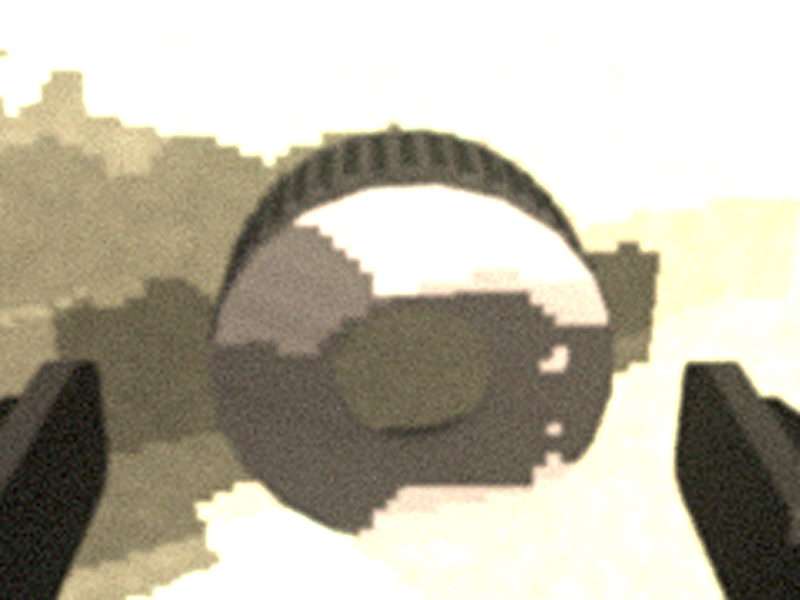

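Emit:
drive_tool([
  {"dx": 0.35,"dy": 0,"dz": 0,"yaw": 0,"jaw": -1},
  {"dx": 0,"dy": 1,"dz": 0,"yaw": 0,"jaw": -1},
  {"dx": 0,"dy": 1,"dz": 0,"yaw": 0,"jaw": -1},
  {"dx": 0,"dy": 0.5,"dz": 0,"yaw": 0,"jaw": -1},
  {"dx": 0,"dy": 0,"dz": 0,"yaw": 0,"jaw": -1},
])

```text
time_s: 16.6
tcp_pos: [0.6036, 0.2184, 0.0013]
tcp_rot: [[0.999, 0.033, 0.003], [-0.003, 0.002, 1.0], [0.033, -0.999, 0.002]]
contact_force: [-0.7, 0.3, -0.3]
finger_gap: 0.0855
```

Run:
```python
from h import *
im,s=snap('wrist','w14'); print(s['tcp_pos'],s['tcp_rot'],s['contact_force'])
t=cv2.imread('pics/w14.png'); cr=t[150:330,200:440]
cv2.imwrite('pics/c14.png',cv2.convertScaleAbs(cv2.resize(cr,(800,600),interpolation=cv2.INTER_CUBIC),alpha=2))
c=cam('wrist',s); print(proj(c,[.601,.217,.03]))
```

```text
[0.60359631 0.21839597 0.00132666] [[ 0.99945662  0.0328661   0.00250569]
 [-0.00257     0.00191458  0.99999486]
 [ 0.03286113 -0.99945793  0.001998  ]] [-0.67402635  0.30836178 -0.33169665]
[312.60210313 295.164615  ]
```

View pics/c14.png

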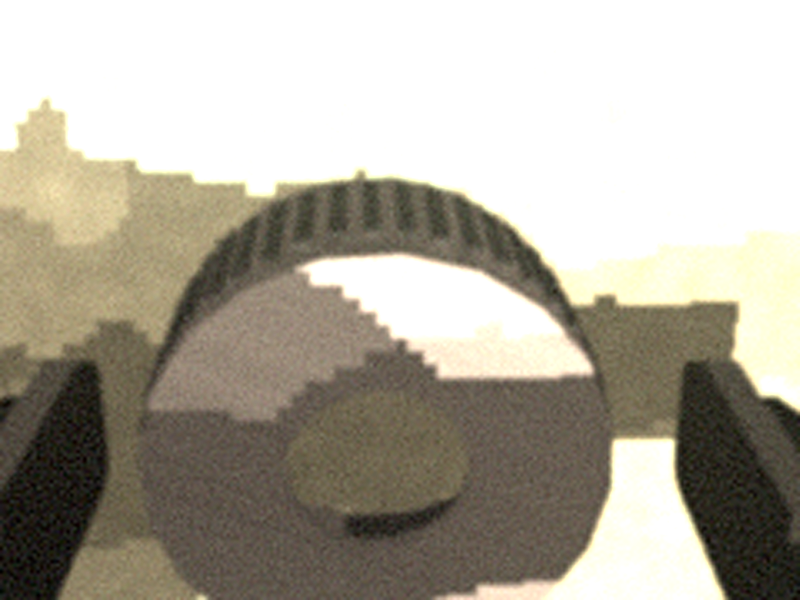

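Emit:
drive_tool([
  {"dx": -0.2,"dy": 0.1,"dz": 0,"yaw": 0,"jaw": -1},
  {"dx": 0,"dy": 0,"dz": 0,"yaw": 0,"jaw": -0.8},
  {"dx": 0,"dy": 0,"dz": 0,"yaw": 0,"jaw": -0.6},
  {"dx": 0,"dy": 0,"dz": 0,"yaw": 0,"jaw": -0.3},
  {"dx": 0,"dy": 0,"dz": 0,"yaw": 0,"jaw": 0.5},
  {"dx": 0,"dy": 0,"dz": 0,"yaw": 0,"jaw": 1},
])

```text
time_s: 17.4
tcp_pos: [0.6025, 0.2188, 0.002]
tcp_rot: [[0.999, 0.035, 0.002], [-0.003, 0.003, 1.0], [0.035, -0.999, 0.003]]
contact_force: [0.5, -0.2, -0.2]
finger_gap: 0.0624
```

Run:
```python
from h import *
im,s=snap('wrist','w15'); print(s['tcp_pos'],s['tcp_rot'],s['contact_force'],s['finger_gap'])
t=cv2.imread('pics/w15.png'); cr=t[150:330,200:440]
cv2.imwrite('pics/c15.png',cv2.convertScaleAbs(cv2.resize(cr,(800,600),interpolation=cv2.INTER_CUBIC),alpha=2))
```

```text
[0.60246903 0.21875452 0.00196717] [[ 0.99938238  0.03505582  0.00243865]
 [-0.00253074  0.00258289  0.99999346]
 [ 0.03504929 -0.99938202  0.00267001]] [ 0.51509336 -0.22320062 -0.15038121] 0.062435245515444375
```

View pics/c15.png

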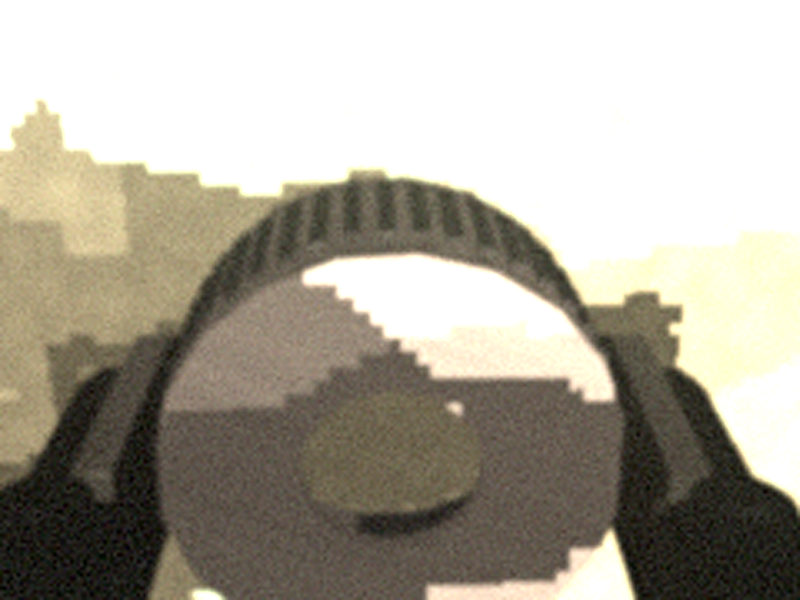

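Run:
```python
from h import *
d=np.load('pics/w15.npz'); c=cam('wrist',dict(tcp_pos=d['p'],tcp_rot=d['R']))
for v in(455,462): print(onz(c,317.2,150+v*.3,.03))
```

```text
[0.60187918 0.22135642 0.03      ]
[0.60187707 0.22026648 0.03      ]
```

Emit:
drive_tool([
  {"dx": 0,"dy": -1,"dz": 0,"yaw": 0,"jaw": 1},
  {"dx": 0,"dy": -3,"dz": 0,"yaw": 0,"jaw": 1},
  {"dx": 0,"dy": -4,"dz": 0,"yaw": 0,"jaw": 1},
  {"dx": 0,"dy": -4,"dz": 0,"yaw": 0,"jaw": 1},
  {"dx": 0,"dy": -3,"dz": 0,"yaw": 0,"jaw": 1},
  {"dx": 0,"dy": -1,"dz": 0,"yaw": 0,"jaw": 1},
  {"dx": 0,"dy": 0,"dz": 0,"yaw": 0,"jaw": 1},
])

```text
time_s: 18.32
tcp_pos: [0.5956, 0.218, 0.1679]
tcp_rot: [[0.999, 0.033, 0.002], [-0.003, 0.002, 1.0], [0.033, -0.999, 0.002]]
contact_force: [-0.1, 0.1, -1.3]
finger_gap: 0.062
```

Run:
```python
from h import *
im,s=snap('wrist','w16'); print(s['tcp_pos'],s['tcp_rot'],s['contact_force'],s['finger_gap'])
```

```text
[0.59561235 0.21801245 0.16785953] [[ 0.99944204  0.03331155  0.00243836]
 [-0.00251009  0.00211176  0.99999462]
 [ 0.03330622 -0.99944279  0.00219419]] [-0.14368704  0.06293605 -1.2622114 ] 0.06196543342033905
```

View pics/w16.png

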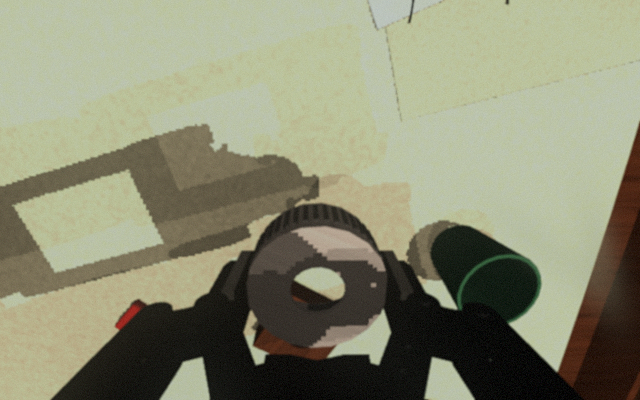

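Emit:
drive_tool([
  {"dx": 0,"dy": 0,"dz": -2,"yaw": 0,"jaw": 1},
  {"dx": 0.1,"dy": 0,"dz": -4,"yaw": 0,"jaw": 1},
  {"dx": 0.1,"dy": 0,"dz": -6,"yaw": 0,"jaw": 1},
  {"dx": 0.1,"dy": 0,"dz": -6,"yaw": 0,"jaw": 1},
  {"dx": 0.1,"dy": 0,"dz": -6,"yaw": 0,"jaw": 1},
  {"dx": 0.1,"dy": 0,"dz": -6,"yaw": 0,"jaw": 1},
  {"dx": 0.1,"dy": 0,"dz": -6,"yaw": 0,"jaw": 1},
  {"dx": 0.1,"dy": 0,"dz": -5,"yaw": 0,"jaw": 1},
  {"dx": 0,"dy": 0,"dz": -3,"yaw": 0,"jaw": 1},
  {"dx": 0,"dy": 0,"dz": -1.5,"yaw": 0,"jaw": 1},
  {"dx": 0,"dy": 0,"dz": 0,"yaw": 0,"jaw": 1},
])

```text
time_s: 19.75
tcp_pos: [0.5872, -0.2583, 0.1467]
tcp_rot: [[1.0, 0.005, 0.005], [-0.005, 0.005, 1.0], [0.005, -1.0, 0.005]]
contact_force: [-0.6, -0.1, -1.6]
finger_gap: 0.0621
```

Run:
```python
from h import *
im,s=snap('wrist','w17'); print(s['tcp_pos'],s['tcp_rot'],s['contact_force'],s['finger_gap'],s['joint_pos'])
```

```text
[ 0.58716107 -0.25830938  0.14666372] [[ 0.99997681  0.00458478  0.00503637]
 [-0.00505702  0.00450301  0.99997707]
 [ 0.004562   -0.99997935  0.00452609]] [-0.5716975 -0.1359808 -1.5953158] 0.06209742385913643 [-28.5250648   16.58205391  83.80788647   0.35812533  79.50266553
 -28.30082321]
```

View pics/w17.png

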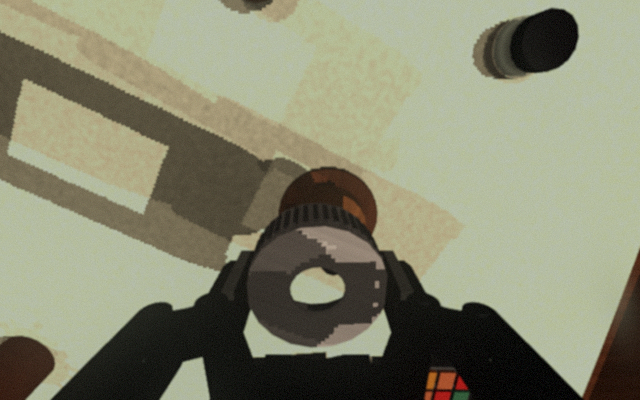

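Run:
```python
from h import *
d=np.load('pics/w17.npz'); c=cam('wrist',dict(tcp_pos=d['p'],tcp_rot=d['R']))
t=cv2.imread('pics/w17.png'); cr=t[190:360,230:410]
cv2.imwrite('pics/c17.png',cv2.convertScaleAbs(cv2.resize(cr,(635,600),interpolation=cv2.INTER_CUBIC),alpha=2))
z=d['p'][2]+.028
P=onz(c,318,287,z); print('collar rel',d['R'].T@(P-d['p']))
# predicted outline of hole & top if centred at TCP axis
for r in(.0125,.032):
  for off in(0,.002):
    q=[proj(c,d['p']+d['R']@np.array([a,-.028,b+off])) for a,b in((0,r),(0,-r),(r,0),(-r,0))]; print(r,off,np.round(q,1).tolist())
d=np.load('pics/w10.npz'); c=cam('wrist',dict(tcp_pos=d['p'],tcp_rot=d['R']))
for y in(-.290,-.288): print([np.round(proj(c,[.599,y+b,.0985]),1).tolist() for b in(0,-.01,.01)],[np.round(proj(c,[.599+a,y+b,.0695]),1).tolist() for a,b in((0,.016),(.016,0),(-.016,0))])
```

```text
collar rel [ 0.00077311 -0.02798629  0.00237665]
0.0125 0 [[316.2, 267.0], [316.3, 314.6], [344.4, 291.6], [288.1, 291.5]]
0.0125 0.002 [[316.2, 262.9], [316.3, 311.0], [344.5, 287.7], [288.0, 287.7]]
0.032 0 [[316.2, 225.4], [316.3, 347.8], [388.2, 291.4], [244.4, 291.4]]
0.032 0.002 [[316.2, 220.8], [316.3, 344.5], [388.5, 287.6], [244.0, 287.6]]
[[313.0, 289.2], [313.1, 307.6], [312.9, 269.7]] [[313.7, 230.0], [343.4, 257.2], [284.2, 257.1]]
[[312.9, 285.3], [313.0, 304.0], [312.8, 265.7]] [[313.7, 226.5], [343.5, 253.9], [284.1, 253.8]]
```

View pics/c17.png

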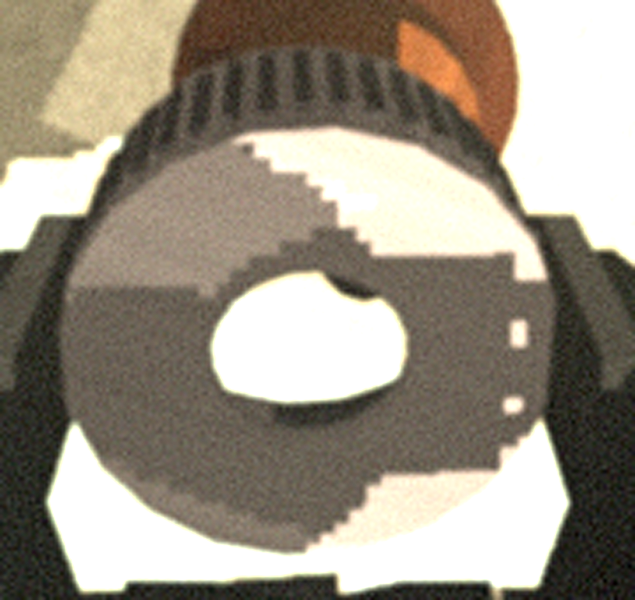

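Run:
```python
import cv2
t=cv2.imread('pics/w10.png'); cr=t[200:340,250:390]
cv2.imwrite('pics/c10b.png',cv2.convertScaleAbs(cv2.resize(cr,(600,600),interpolation=cv2.INTER_CUBIC),alpha=3))
```

```text
(no output)
```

View pics/c10b.png

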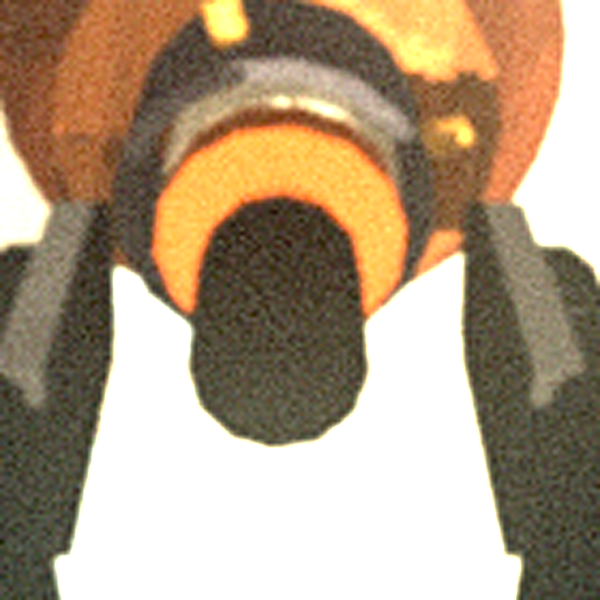

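Emit:
drive_tool([
  {"dx": 0.6,"dy": 0,"dz": -1.5,"yaw": 0,"jaw": 1},
  {"dx": 0.6,"dy": 0,"dz": -1.2,"yaw": 0,"jaw": 1},
  {"dx": 0,"dy": 0,"dz": 0,"yaw": 0,"jaw": 1},
])

```text
time_s: 20.18
tcp_pos: [0.6008, -0.2834, 0.1466]
tcp_rot: [[1.0, 0.005, 0.0], [-0.001, 0.005, 1.0], [0.005, -1.0, 0.005]]
contact_force: [0.3, -0.0, -1.0]
finger_gap: 0.0624
```

Emit:
drive_tool([
  {"dx": -0.1,"dy": 0.5,"dz": -0.5,"yaw": 0,"jaw": 1},
  {"dx": 0,"dy": 1,"dz": -0.1,"yaw": 0,"jaw": 1},
  {"dx": 0,"dy": 1,"dz": 0,"yaw": 0,"jaw": 1},
  {"dx": 0,"dy": 0,"dz": 0,"yaw": 0,"jaw": 1},
])

```text
time_s: 20.68
tcp_pos: [0.5996, -0.2883, 0.1188]
tcp_rot: [[1.0, 0.003, -0.001], [0.001, 0.006, 1.0], [0.003, -1.0, 0.006]]
contact_force: [0.4, 0.3, -0.7]
finger_gap: 0.0619
```

Run:
```python
from h import *
im,s=snap('wrist','w18'); print(s['tcp_pos'],s['tcp_rot'],s['contact_force'],s['finger_gap'])
t=cv2.imread('pics/w18.png'); cr=t[160:360,220:420]
cv2.imwrite('pics/c18.png',cv2.convertScaleAbs(cv2.resize(cr,(600,600),interpolation=cv2.INTER_CUBIC),alpha=3))
t=cv2.cvtColor(snap('scene','s18')[0],cv2.COLOR_RGB2BGR); cr=t[60:200,160:320]
cv2.imwrite('pics/cs18.png',cv2.convertScaleAbs(cv2.resize(cr,(685,600),interpolation=cv2.INTER_CUBIC),alpha=2))
```

```text
[ 0.5995921  -0.28833683  0.11876704] [[ 9.99994673e-01  3.21463004e-03 -5.65170506e-04]
 [ 5.44956290e-04  6.28559730e-03  9.99980097e-01]
 [ 3.21811850e-03 -9.99975078e-01  6.28381199e-03]] [ 0.42235156  0.33871752 -0.70910506] 0.06192985597611486
```

View pics/c18.png

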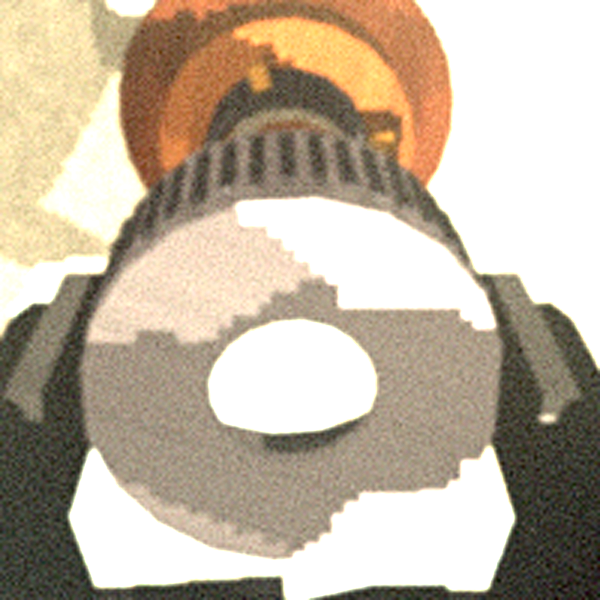

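View pics/cs18.png

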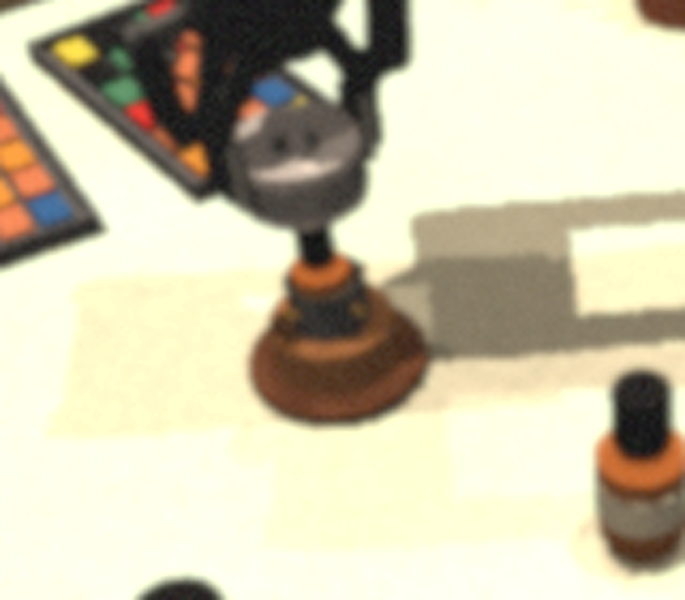

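Emit:
drive_tool([
  {"dx": 0,"dy": 1,"dz": -0.1,"yaw": 0,"jaw": 1},
  {"dx": 0,"dy": 1,"dz": -0.1,"yaw": 0,"jaw": 1},
  {"dx": 0,"dy": 1,"dz": 0,"yaw": 0,"jaw": 1},
  {"dx": 0,"dy": 0,"dz": 0,"yaw": 0,"jaw": 1},
])

```text
time_s: 21.28
tcp_pos: [0.6005, -0.2907, 0.0883]
tcp_rot: [[1.0, 0.005, -0.001], [0.001, 0.005, 1.0], [0.005, -1.0, 0.005]]
contact_force: [0.7, 0.4, -0.9]
finger_gap: 0.0619
```

Run:
```python
from h import *
im,s=snap('wrist','w19'); print(s['tcp_pos'],s['tcp_rot'],s['contact_force'],s['finger_gap'])
t=cv2.imread('pics/w19.png'); cr=t[160:360,220:420]
cv2.imwrite('pics/c19.png',cv2.convertScaleAbs(cv2.resize(cr,(600,600),interpolation=cv2.INTER_CUBIC),alpha=3))
```

```text
[ 0.60052431 -0.29068958  0.08828159] [[ 9.99986125e-01  5.22202389e-03 -6.92361685e-04]
 [ 6.65815678e-04  5.08349744e-03  9.99986857e-01]
 [ 5.22547488e-03 -9.99973444e-01  5.07995001e-03]] [ 0.66632621  0.39238558 -0.86849781] 0.06193612328593399
```

View pics/c19.png

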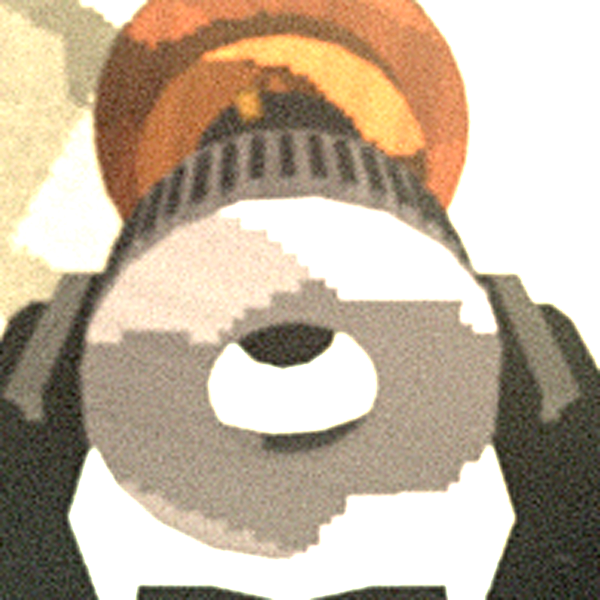

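Emit:
drive_tool([
  {"dx": -0.12,"dy": 0.4,"dz": 0.12,"yaw": 0,"jaw": 1},
  {"dx": 0,"dy": 0.6,"dz": 0,"yaw": 0,"jaw": 1},
  {"dx": 0,"dy": 0,"dz": 0,"yaw": 0,"jaw": 1},
])

```text
time_s: 21.7
tcp_pos: [0.6001, -0.2898, 0.0791]
tcp_rot: [[1.0, 0.007, -0.001], [0.001, 0.004, 1.0], [0.007, -1.0, 0.004]]
contact_force: [0.1, -0.9, -2.0]
finger_gap: 0.0622
```

Run:
```python
from h import *
im,s=snap('wrist','w20'); print(s['tcp_pos'],s['tcp_rot'],s['contact_force'],s['finger_gap'])
t=cv2.imread('pics/w20.png'); cr=t[160:360,220:420]
cv2.imwrite('pics/c20.png',cv2.convertScaleAbs(cv2.resize(cr,(600,600),interpolation=cv2.INTER_CUBIC),alpha=3))
```

```text
[ 0.60014858 -0.28977324  0.07909896] [[ 9.99973950e-01  7.17569482e-03 -7.79971000e-04]
 [ 7.51346225e-04  3.99096061e-03  9.99991754e-01]
 [ 7.17874848e-03 -9.99966290e-01  3.98546522e-03]] [ 0.05064274 -0.87249001 -2.00474169] 0.06219679646601395
```

View pics/c20.png

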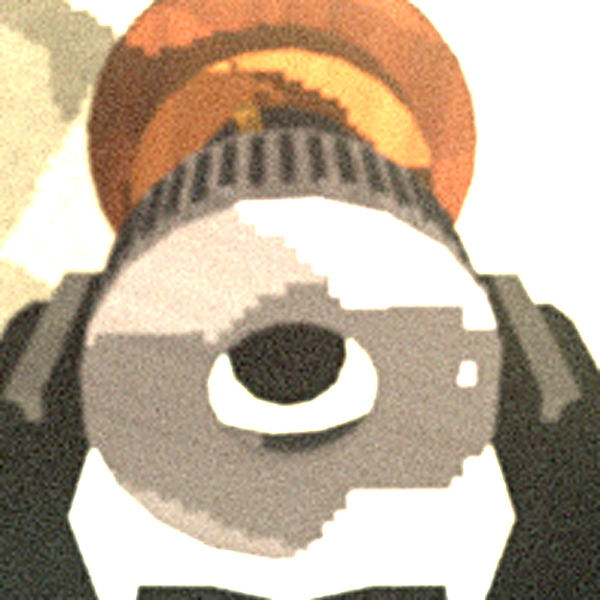

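Emit:
drive_tool([
  {"dx": -0.05,"dy": 0.5,"dz": 0,"yaw": 0,"jaw": 1},
  {"dx": 0,"dy": 0.5,"dz": 0,"yaw": 0,"jaw": 1},
  {"dx": 0,"dy": 0.5,"dz": 0,"yaw": 0,"jaw": 1},
  {"dx": 0,"dy": 0,"dz": 0,"yaw": 0,"jaw": 1},
])

```text
time_s: 22.25
tcp_pos: [0.6001, -0.2899, 0.0636]
tcp_rot: [[1.0, 0.008, -0.001], [0.001, 0.004, 1.0], [0.008, -1.0, 0.004]]
contact_force: [0.4, 0.3, -1.2]
finger_gap: 0.0619
```

Run:
```python
from h import *
im,s=snap('wrist','w21'); print(s['tcp_pos'],s['tcp_rot'],s['contact_force'],s['finger_gap'])
t=cv2.imread('pics/w21.png'); cr=t[160:360,220:420]
cv2.imwrite('pics/c21.png',cv2.convertScaleAbs(cv2.resize(cr,(600,600),interpolation=cv2.INTER_CUBIC),alpha=3))
```

```text
[ 0.60006013 -0.28992337  0.0636202 ] [[ 9.99968580e-01  7.88984781e-03 -7.67078070e-04]
 [ 7.39158278e-04  3.54100594e-03  9.99993457e-01]
 [ 7.89251242e-03 -9.99962605e-01  3.53506284e-03]] [ 0.43414011  0.29129415 -1.20319878] 0.06189704843852118
```

View pics/c21.png

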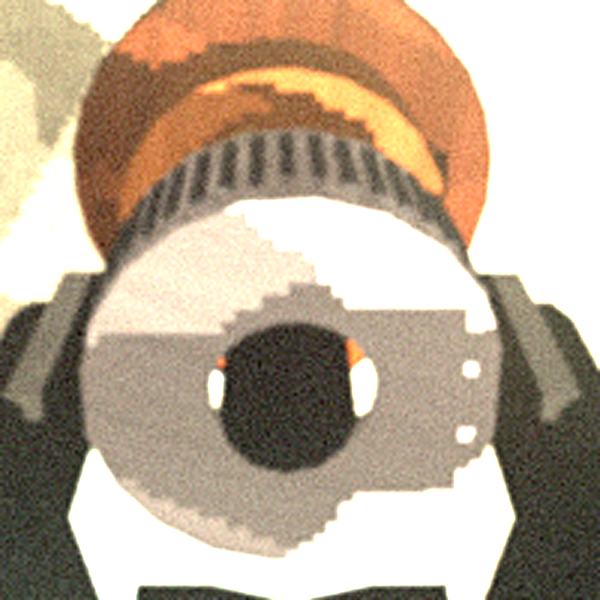

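Emit:
drive_tool([
  {"dx": -0.04,"dy": 0.5,"dz": 0.05,"yaw": 0,"jaw": 1},
  {"dx": 0,"dy": 0.4,"dz": 0,"yaw": 0,"jaw": 1},
  {"dx": 0,"dy": 0.2,"dz": 0,"yaw": 0,"jaw": 1},
  {"dx": 0,"dy": 0,"dz": 0,"yaw": 0,"jaw": 1},
])

```text
time_s: 22.8
tcp_pos: [0.6001, -0.2895, 0.0524]
tcp_rot: [[1.0, 0.009, -0.001], [0.001, 0.003, 1.0], [0.009, -1.0, 0.003]]
contact_force: [-0.0, 0.3, -1.4]
finger_gap: 0.0621
```

Emit:
drive_tool([
  {"dx": 0,"dy": 0.2,"dz": 0,"yaw": 0,"jaw": 1},
  {"dx": 0,"dy": 0.2,"dz": 0,"yaw": 0,"jaw": 1},
  {"dx": 0,"dy": 0,"dz": 0,"yaw": 0,"jaw": 1},
])

```text
time_s: 23.18
tcp_pos: [0.6005, -0.2898, 0.0495]
tcp_rot: [[1.0, 0.009, -0.001], [0.001, 0.003, 1.0], [0.009, -1.0, 0.003]]
contact_force: [-1.4, 0.7, 0.4]
finger_gap: 0.0622
```

Emit:
drive_tool([
  {"dx": 0,"dy": 0.15,"dz": 0,"yaw": 0,"jaw": 1},
  {"dx": 0,"dy": 0.1,"dz": 0,"yaw": 0,"jaw": 1},
])

```text
time_s: 23.42
tcp_pos: [0.6006, -0.2898, 0.0492]
tcp_rot: [[1.0, 0.01, -0.001], [0.001, 0.003, 1.0], [0.01, -1.0, 0.003]]
contact_force: [-6.7, 3.2, 8.3]
finger_gap: 0.0624
```

Emit:
drive_tool([
  {"dx": -0.06,"dy": 0.05,"dz": 0.03,"yaw": 4,"jaw": 1},
  {"dx": 0,"dy": 0.06,"dz": 0,"yaw": 4,"jaw": 1},
  {"dx": 0,"dy": 0.06,"dz": 0,"yaw": 4,"jaw": 1},
])

```text
time_s: 23.8
tcp_pos: [0.6009, -0.2895, 0.0492]
tcp_rot: [[0.977, 0.011, 0.212], [-0.212, 0.002, 0.977], [0.011, -1.0, 0.004]]
contact_force: [-5.3, 0.5, 4.9]
finger_gap: 0.0623
```

Emit:
drive_tool([
  {"dx": -0.1,"dy": 0.05,"dz": -0.02,"yaw": 4,"jaw": 1},
  {"dx": -0.03,"dy": 0.06,"dz": 0,"yaw": 4,"jaw": 1},
  {"dx": 0,"dy": 0.06,"dz": 0,"yaw": 4,"jaw": 1},
])

```text
time_s: 24.18
tcp_pos: [0.6006, -0.2898, 0.0493]
tcp_rot: [[0.909, 0.014, 0.417], [-0.417, 0.001, 0.909], [0.012, -1.0, 0.006]]
contact_force: [-3.6, 0.5, 5.2]
finger_gap: 0.0625
```

Emit:
drive_tool([
  {"dx": -0.08,"dy": 0.06,"dz": 0.0,"yaw": 4,"jaw": 1},
  {"dx": 0,"dy": 0.06,"dz": 0,"yaw": 4,"jaw": 1},
  {"dx": 0,"dy": 0.06,"dz": 0,"yaw": 4,"jaw": 1},
])

```text
time_s: 24.55
tcp_pos: [0.6004, -0.29, 0.0491]
tcp_rot: [[0.799, 0.015, 0.602], [-0.602, -0.001, 0.799], [0.012, -1.0, 0.008]]
contact_force: [-4.8, 0.9, 3.9]
finger_gap: 0.0621
```

Emit:
drive_tool([
  {"dx": -0.08,"dy": 0.06,"dz": -0.03,"yaw": 4,"jaw": 1},
  {"dx": 0,"dy": 0.06,"dz": 0,"yaw": 4,"jaw": 1},
  {"dx": 0,"dy": 0.06,"dz": 0,"yaw": 4,"jaw": 1},
])

```text
time_s: 24.92
tcp_pos: [0.5994, -0.2904, 0.0475]
tcp_rot: [[0.651, 0.015, 0.759], [-0.759, -0.002, 0.651], [0.011, -1.0, 0.01]]
contact_force: [0.1, -0.2, -1.2]
finger_gap: 0.0621
```

Emit:
drive_tool([
  {"dx": 0,"dy": 0.15,"dz": 0,"yaw": 0,"jaw": 1},
  {"dx": 0,"dy": 0.1,"dz": 0,"yaw": 0,"jaw": 1},
  {"dx": 0,"dy": 0,"dz": 0,"yaw": 0,"jaw": 1},
])

```text
time_s: 25.3
tcp_pos: [0.5994, -0.2903, 0.0442]
tcp_rot: [[0.653, 0.015, 0.757], [-0.757, -0.002, 0.653], [0.011, -1.0, 0.01]]
contact_force: [0.1, -0.1, -1.1]
finger_gap: 0.0622
```

Emit:
drive_tool([
  {"dx": 0,"dy": 0.1,"dz": 0,"yaw": 2,"jaw": 1},
  {"dx": 0,"dy": 0.15,"dz": 0,"yaw": 0,"jaw": 1},
  {"dx": 0,"dy": 0.15,"dz": 0,"yaw": 0,"jaw": 1},
])

```text
time_s: 25.68
tcp_pos: [0.5999, -0.2902, 0.0416]
tcp_rot: [[0.625, 0.015, 0.781], [-0.781, -0.002, 0.625], [0.011, -1.0, 0.011]]
contact_force: [-2.9, 3.2, 7.2]
finger_gap: 0.0619
```

Emit:
drive_tool([
  {"dx": -0.03,"dy": 0.2,"dz": 0,"yaw": 0,"jaw": 1},
  {"dx": 0,"dy": 0.2,"dz": 0,"yaw": 0,"jaw": 1},
  {"dx": 0,"dy": 0.2,"dz": 0,"yaw": 0,"jaw": 1},
])

```text
time_s: 26.05
tcp_pos: [0.6002, -0.2901, 0.0386]
tcp_rot: [[0.626, 0.016, 0.78], [-0.78, -0.002, 0.626], [0.012, -1.0, 0.011]]
contact_force: [-7.0, 4.4, 11.3]
finger_gap: 0.0621
```

Emit:
drive_tool([
  {"dx": -0.08,"dy": 0.15,"dz": 0,"yaw": 0,"jaw": 1},
  {"dx": -0.03,"dy": 0.2,"dz": 0,"yaw": 0,"jaw": 1},
])

```text
time_s: 26.3
tcp_pos: [0.6002, -0.29, 0.0382]
tcp_rot: [[0.626, 0.017, 0.78], [-0.78, -0.004, 0.626], [0.014, -1.0, 0.011]]
contact_force: [-9.2, 5.0, 17.0]
finger_gap: 0.0625
```

Emit:
drive_tool([
  {"dx": -0.05,"dy": 0.2,"dz": 0,"yaw": 0,"jaw": 1},
  {"dx": -0.03,"dy": 0.2,"dz": 0,"yaw": 0,"jaw": 1},
])

```text
time_s: 26.55
tcp_pos: [0.6003, -0.29, 0.0383]
tcp_rot: [[0.626, 0.018, 0.779], [-0.779, -0.005, 0.627], [0.015, -1.0, 0.011]]
contact_force: [-9.2, 5.1, 15.1]
finger_gap: 0.0623
```

Run:
```python
from h import *
im,s=snap('wrist','w22'); print(s['tcp_pos'],s['tcp_rot'],s['contact_force'],s['ft_torque'],s['finger_gap'],s['joint_pos'])
t=cv2.imread('pics/w22.png'); cr=t[120:360,200:440]
a=cv2.convertScaleAbs(cv2.resize(cr,(400,400),interpolation=cv2.INTER_CUBIC),alpha=3)
t=cv2.cvtColor(snap('scene','s22')[0],cv2.COLOR_RGB2BGR); cr=t[90:170,200:280]
b=cv2.convertScaleAbs(cv2.resize(cr,(400,400),interpolation=cv2.INTER_CUBIC),alpha=2)
cv2.imwrite('pics/c22.png',np.hstack([a,b]))
```

```text
[ 0.60026655 -0.29004166  0.03825132] [[ 0.62642633  0.01808102  0.77927089]
 [-0.77932788 -0.0052628   0.62659425]
 [ 0.01543061 -0.99982267  0.01079428]] [-9.21779938  5.08920134 15.11799468] [ 0.66636791  1.44331788 -0.04598345] 0.062252826295800326 [-30.33830505  25.58206335  84.51795806   0.28201929  68.85373671
  20.76514893]
```

View pics/c22.png

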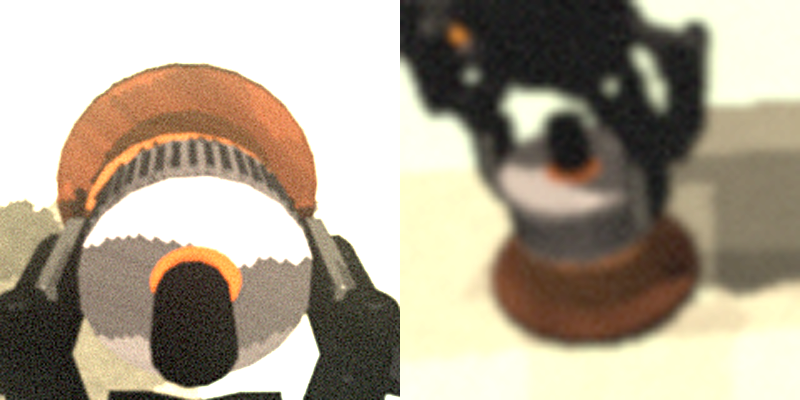

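Emit:
drive_tool([
  {"dx": -0.15,"dy": 0.25,"dz": -0.12,"yaw": 0,"jaw": 1},
  {"dx": -0.15,"dy": 0.3,"dz": -0.12,"yaw": 0,"jaw": 1},
])

```text
time_s: 26.9
tcp_pos: [0.6001, -0.2902, 0.038]
tcp_rot: [[0.627, 0.025, 0.779], [-0.779, -0.008, 0.627], [0.022, -1.0, 0.015]]
contact_force: [-3.7, 4.9, 15.8]
finger_gap: 0.0621
```

Run:
```python
from h import *
import cv2
m=eyes.camera_model('wrist'); T=np.array(m['tool_from_camera']); c=(np.array(m['mtx']),m['k1'],T[:3,3],T[:3,:3])
for eps in(0,-.035,.035):
    pts=[]
    for a in np.linspace(0,2*np.pi,73)[:-1]:
        n=np.array([.0125*np.cos(a),0,.0125*np.sin(a)])
        # tilt about tool z
        v=np.array([n[0],eps*n[0],n[2]])
        pts.append(proj(c,np.array([0.0003,-.028,.0005])+v))
    e=cv2.fitEllipse(np.array(pts,np.float32)); print(eps,np.round(e[0],1),np.round(e[1],1),round(e[2],2), 'bottom x',np.round(max(pts,key=lambda p:p[1]),1), 'top',np.round(min(pts,key=lambda p:p[1]),1),'L',np.round(min(pts,key=lambda p:p[0]),1),'R',np.round(max(pts,key=lambda p:p[0]),1))
for f in('w17','w16','w18'):
    t=cv2.imread(f'pics/{f}.png'); g=cv2.GaussianBlur(t,(3,3),0).max(2).astype(int)
    print(f,g[287,280:356:4])
```

```text
0 [315.6 290.8] [47.6 56.3] 90.17 bottom x [315.6 314.6] top [315.6 267. ] L [287.5 291.6] R [343.7 291.6]
-0.035 [315.7 290.8] [47.6 56.3] 94.4 bottom x [315.6 314.6] top [315.6 267. ] L [287.6 291. ] R [343.8 292.2]
0.035 [315.5 290.8] [47.6 56.3] 85.95 bottom x [315.6 314.6] top [315.6 267. ] L [287.4 292.2] R [343.6 291. ]
w17 [ 53  53  58 180 185 184 183 184 185 182 184 185 184 178 175 176 130  54
  54]
w16 [ 55  54  54  36  37  33  50 132 181 190 189 189 188 183 182 182 135  58
  57]
w18 [ 54  56  61 187 191 190 183 182 185 182 181 182 182 183 181 182 134  58
  58]
```

Emit:
drive_tool([
  {"dx": -0.05,"dy": 0.3,"dz": -0.05,"yaw": 0,"jaw": 1},
  {"dx": -0.05,"dy": 0.35,"dz": -0.05,"yaw": 0,"jaw": 1},
])

```text
time_s: 27.15
tcp_pos: [0.6003, -0.2902, 0.0378]
tcp_rot: [[0.628, 0.028, 0.778], [-0.778, -0.009, 0.628], [0.025, -1.0, 0.016]]
contact_force: [-14.5, 9.8, 27.6]
finger_gap: 0.0624
```

Emit:
drive_tool([
  {"dx": -0.12,"dy": 0.3,"dz": -0.12,"yaw": 0,"jaw": 1},
])

```text
time_s: 27.28
tcp_pos: [0.6002, -0.2901, 0.0379]
tcp_rot: [[0.628, 0.031, 0.778], [-0.778, -0.01, 0.629], [0.027, -0.999, 0.018]]
contact_force: [-2.0, 5.5, 14.7]
finger_gap: 0.0624
```

Run:
```python
from h import *
for i in range(3):
    im,s=snap('wrist','w23'+str(i)); print(s['time_s'],s['tcp_pos'],s['tcp_rot'][2],s['contact_force'],s['qd'].round(2))
s=sense();print(s['time_s'],s['tcp_pos'],s['contact_force'])
t=cv2.imread('pics/w232.png'); cr=t[120:360,200:440]
cv2.imwrite('pics/c23.png',cv2.convertScaleAbs(cv2.resize(cr,(600,600),interpolation=cv2.INTER_CUBIC),alpha=3))
snap('top','t23');snap('scene','s23')
```

```text
27.275 [ 0.60017098 -0.29014689  0.03790648] [ 0.02734548 -0.99947243  0.01752411] [-1.97025239  5.51186806 14.70739477] [-0.27 -1.42  1.84  0.22 -1.78 -0.58]
27.325 [ 0.6002347  -0.29014691  0.03786276] [ 0.02760415 -0.99946184  0.01772138] [-4.7890313   6.74909385 18.72129117] [ 0.02  0.2  -0.16 -0.09  0.23  0.13]
27.375 [ 0.60024738 -0.2902107   0.03788692] [ 0.02758066 -0.99946409  0.01763074] [-5.44383924  6.18022916 17.1409903 ] [ 0.1   0.02 -0.19 -0.16  0.21  0.03]
27.425 [ 0.60024796 -0.29017135  0.03788714] [-5.39182102  7.16854538 17.95131569]
```

View pics/c23.png

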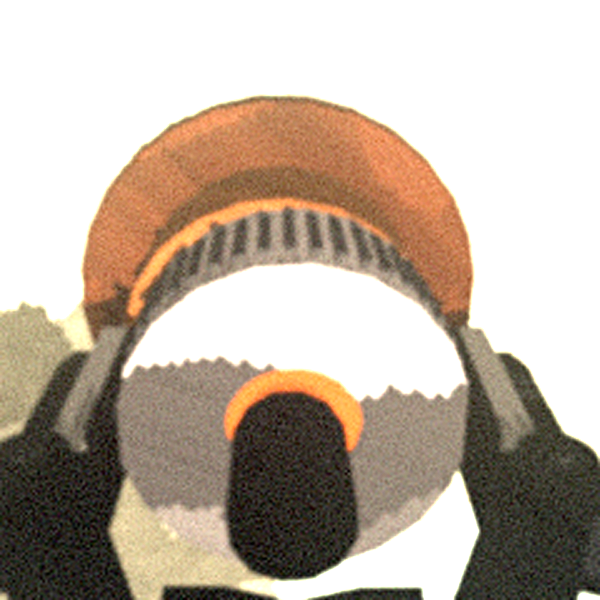

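View pics/s23.png

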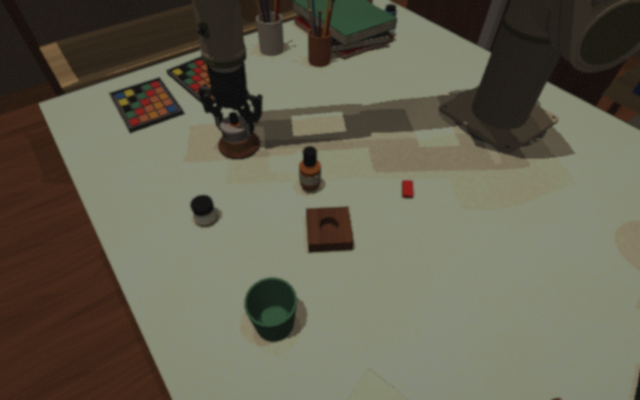

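Run:
```python
from h import *
s=sense();print(s['time_s'],s['tcp_pos'],s['contact_force'],s['finger_gap'])
print(bot.close_job())
```

```text
27.525 [ 0.60025367 -0.29017094  0.03787068] [-5.72332844  5.95473362 17.41019211] 0.06236922153188947
the job is handed in; nothing more can be done
None
```

The job is done and handed in at 27.5 s of the 72 s. I lifted the bottle out of its rest by the cap, lowered it into the well until I felt light contact, and let go. I then put the collar over it, turned it about 50° until it dropped over the pins, and pushed it down to the seat. I finished still gripping it.

**Last checks:**
- **Height:** the tool was at z = 37.9 mm, about 11.4 mm below where the collar rested on the pins. The expected travel is 11.5 mm.
- **Push:** it held a steady 17–18 N downward, more than the roughly 10 N the spring takes. The jaw opening was 62.4 mm, so the collar was still gripped.
- **Slip:** the collar looks the same size and position in the wrist picture as before the push, so it did not visibly slip in the jaws.
- **Other objects:** nothing touched the water pot, ink jar or eraser, and they look undisturbed in the last scene picture. I did not measure their positions again.

**What was not exact:**
- **Tilt:** the tool leaned about 1.8° during the final push. I judged the collar to be level on the seat from its height and the pictures, not from a direct measurement.
- **Sideways force:** about 8 N remained at the end.
- **Camera agreement:** the wrist and top cameras disagreed by 1–2 mm in y, and by about 4 mm in one close-up view of the collar. I centred the collar by the cap seen through its hole and by feel.

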